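# Rebuild the layer stack of a rotating-disc filter

## Task

Put the cleaned rotating-disc filter back together on its drive: set the sand-coloured ceramic filter support disc, slots down, over the shaft and turn it gently until it drops over the three driving dogs, then put the white spacer ring on it. Last, fit the black bayonet cap, press it down against the spring, turn it clockwise until it locks under the pins, and let go; press gently, because the ceramic is brittle, do not force the cap against its stop, and leave the other things on the bench alone.

Things in the scene. Friction and masses are not known exactly. Their poses are not given: they have to be found in the camera images.
- seat (a point): drive unit, fixed: white housing 116x116 mm, 46 mm high, with an upright steel shaft. The point lies on the shaft axis, level with the top of the relaxed seat flange (53 mm across, 85 mm over the bench); z up, -x is the housing's front. The axes follow the housing, NOT the shaft: the geared shaft stopped at any angle, which is not measured, only seen or felt; it resists turning with about 1 N m
- hub (a point): shaft: point on its axis 4.5 mm over seat, at the top of the dogs (axes as seat). Three radial brass dogs, 120 deg apart, stand 4.5 mm high on the seat flange: 5.5 mm wide, from radius 18 to 24 mm. The hub, 28 mm diameter, centres the layers; it ends 13 mm over seat and tapers to the neck at 17.5 mm
- pins (a point): shaft neck, 18 mm diameter: point on its axis at half height of the three brass bayonet pins (27 mm over seat, axes as seat). Pins 4 mm wide and high, reaching to radius 13.5 mm, each straight above a dog, so at the same three angles as the slots of a seated disc. The neck ends in a cone, tip 36 mm over seat. Shaft, pins, flange and dogs turn together
- seat_spring (a joint): how far the spring-loaded seat flange (with its dogs) is pressed down from rest, m: 0 relaxed, hard stop at 0.0085. It pushes up with 4 N + 1.2 N per mm. The shaft and its pins do not sink
- support_mid (a point): filter support disc, loose: sand-coloured perforated ceramic, 60 mm diameter, 11 mm thick, bore 30.4 mm, lying slots down on a 3 mm mat. The point is its centre, half-way up; z its axis. Three radial slots below, 5 mm deep, 32 deg wide, at 0 and +-120 deg from its x axis. With the dogs in the slots its underside lies on the flange; otherwise it rides on the dogs, 4.5 mm higher, and drops when turned
- spacer_mid (a point): spacer ring, loose: white, 42 mm diameter, 14 mm high, bore 30.4 mm with 2 mm chamfers, lying on the 3 mm mat; the point is its centre, half-way up. Either side up. Its place is on the support disc, round the hub
- cap_mid (a point): bayonet cap, loose: black ribbed, 44 mm diameter, 26 mm high, closed on top, lying open side down on the 3 mm mat; the point is its centre, half-way up; z its axis. Orange marks on top at 0 and +-120 deg from its x axis stand over three entry slots. With the slots over the pins it goes down to stand on the spacer, spring still relaxed; otherwise it stands 4 mm higher on the pins
- cap_collar (a point): centre of the cap's underside, axes as cap_mid. Collar inside: bore 20.5 mm, 5 mm thick, entry slots 38 deg wide and 30 mm across. It passes under the pins when the spring is pressed 5 mm (10 N). 60 deg clockwise (seen from above) from entry the pins meet notches 2 mm deep, a stop 8 deg on; let up there, the cap rises 2 mm and stays locked, spring pressed 3 mm
- petri: closed petri dish, 68 mm diameter, 15 mm high; origin at its underside. Bystander
- forceps: steel forceps, 16x133x9 mm; origin at the underside. Bystander
- beaker: glass beaker, 54 mm diameter, 70 mm high; origin at its underside. Bystander
- vial: blue-capped sample vial, 23 mm diameter, 52 mm high; origin at its underside. Bystander
Not all that is in view belongs to the job. Leave any orange or turquoise look-alike of the part that bears spacer_mid alone.

How it is judged:
By the outcome, as a careful person would: the job done as asked, in the order asked, and still so for the second after the job is handed in, with the robot touching nothing.
It also fails if it takes over 72 s, if anything falls off the work surface, if the arm or the gripper's body presses on something with over 40 N, if the wrist force passes 120 N, or if a joint passes its speed limit or range.

## Robot

A 6-joint arm with a two-finger parallel gripper is mounted at the origin on a cart in front of the work surface, level with it; the furniture and walls round the work are solid. World frame = base frame: x ahead of the robot, y to its left, z up, the work surface at z = 0. Lengths are in mm, angles in rad, forces in N, time in s.
With the tool pointing down it reaches from about 300 to 875 mm from the base axis. Payload 6.4 kg.
Tool frame: the origin (TCP) lies between the finger pads; the fingertips stand 22 mm ahead of it and the grasp point (between the pads) lies 3 mm ahead of it; z points along the fingers, y is the direction in which the jaws open and shut (so a half turn about z gives the same grasp; the last joint's range is limited). The gripper opens to 85 mm and grips with 20 to 120 N. Pads are 22 mm wide; open, the fingers measure 114 mm over their backs; the gripper's body (76 mm by 85 mm) begins 54 mm behind the grasp point. The pads swing forward as they close: fully open they stand 13 mm farther back than shut.
Start: joints at [-1.504, 0.181, 1.607, -0, 1.354, -0.206], TCP at [154.937, -553.747, 253.288] pointing down, gripper open.
Joint ranges: [-2.99, 2.99], [-0.89, 2.07], [0.3, 2.58], [-1.14, 4.28], [0, 2.63], [-3.12, 3.12]. Speed limits (rad/s): [2.57, 2.57, 3.01, 3.14, 3.14, 3.14].

## Interface

Orientations are given as a unit quaternion [x, y, z, w].
In Python, from station import monitor, read_camera, hand_in gives the robot as it stands.
- The arm moves only by the tool arm_command, never from a script. Its argument "deltas" is a list of rows, each an object with "xyz": the shift along the tool's x, y, z in mm, a list of three; "twist": the turn about the tool's z in degrees; "gripper": the opening, from 0 (shut) to 1 (fully open). In form: [{"xyz": [dx, dy, dz], "twist": twist, "gripper": gripper}, ...]. A call has 1 to 20 rows; each row is the pose to reach, as a shift and turn from the pose commanded when the call began, along the tool's axes at that moment; what a row does not reach only later rows make up. A row lasts 1/12 s, in which the tool goes at most 41.7 mm and 7.16 degrees, less where a joint would pass 70% of its speed; a pose out of reach is approached as far as the arm can. A call with a gripper value outside its range is refused whole. The fingers move at their own pace and stop on an object; "grip_force" is the grip in N (left out, the last holds). Time passes only in rows, so rows that repeat a pose let the fingers close. It gives the time, the measured TCP pose, the force and the opening at its end, in the units of the state.
- monitor.get_obs(): the state, without advancing time (a new reading comes with each control period).
- read_camera(name): name is "scene" or "top" or "wrist"; returns a dict with "pixels" (384x512x3 uint8, blue, green, red), "z_map" (384x512 float32, mm along the optical axis (not along the pixel's ray), 0 where there is no reading), "fx", "fy", "cx", "cy" (pixels), "dist" ([k1, k2, p1, p2, k3] as OpenCV has them; the pictures are not rectified), "R" (3x3) and "t" (3): a world point X has camera coordinates R X + t. Camera axes: x right, y down, z forward; pixel columns grow to the right and rows downward; lengths in mm; the calibration is good to about 2 mm. A picture is of the moment at which its call begins.
- hand_in(): hands the job in, once; it reports no verdict.
The state is a dict: "time": time; "q": joint angles; "qd": joint speeds; "effort": joint torques, N m; "tcp_pos": TCP position; "tool_rot": TCP orientation; "wrist_force": force on the tool from outside, world axes, zero at the start; "ft_torque": the same for the moment, N m; "opening": opening from 0.0 (shut) to 1.0 (fully open).
Only numpy, scipy, OpenCV 4.12 (cv2) and the standard library are available. Lean on these libraries where they do the work, as an engineer would, in place of code of your own. Each camera call takes 0.05 s, during which the arm holds its last target.

## Working session

There is one attempt and no reset: what is moved stays moved. The work goes in short steps, Python scripts to look and compute and a tool call to move; the robot and the scene stay as the last step left them, time stands still between calls to the robot, and variables do not carry over. Pictures are saved under pics/ and viewed, and the job is handed in when it is done.

Besides the shell and the picture viewer there is one more tool, called after "Emit:" as name(argument=value, ...) on one line, values as JSON. arm_command: Moves the arm, as the interface text tells. Its arguments: {"type":"object","properties":{"deltas":{"type":"array","items":{"type":"object","properties":{"xyz":{"type":"array","items":{"type":"number"}},"twist":{"type":"number"},"gripper":{"type":"number"}}}},"grip_force":{"type":"number"}},"required":["deltas"]}

```bash
ls; mkdir -p pics; cat > h.py <<'E'
import numpy as np, cv2
from station import monitor, read_camera, hand_in
def cam(n,save=None):
    c=read_camera(n)
    if save: cv2.imwrite('pics/'+save,c['pixels'])
    np.save('/tmp/'+n+'.npy',c,allow_pickle=True)
    return c
def K(c): return np.array([[c['fx'],0,c['cx']],[0,c['fy'],c['cy']],[0,0,1.]])
def pts(c,uv,z=None):
    uv=np.array(uv,float).reshape(-1,1,2)
    n=cv2.undistortPoints(uv,K(c),np.array(c['dist'])).reshape(-1,2)
    R=np.array(c['R']);t=np.array(c['t'])
    return n,R,t
def atz(c,uv,z):
    n,R,t=pts(c,uv); d=np.c_[n,np.ones(len(n))]@R; o=-R.T@t
    s=(z-o[2])/d[:,2]; return o+d*s[:,None]
def cloud(c):
    h,w=c['z_map'].shape
    u,v=np.meshgrid(np.arange(w),np.arange(h))
    n,R,t=pts(c,np.stack([u.ravel(),v.ravel()],1))
    Z=c['z_map'].ravel()[:,None]
    P=(np.c_[n,np.ones(len(n))]*Z-t)@R
    P[Z[:,0]==0]=np.nan
    return P.reshape(h,w,3)
def proj(c,X):
    r,_=cv2.Rodrigues(np.array(c['R'])); return cv2.projectPoints(np.array(X,float).reshape(-1,3),r,np.array(c['t'],float),K(c),np.array(c['dist']))[0].reshape(-1,2)
E
python3 - <<'E'
from h import *
for n in ['scene','top','wrist']:
    c=cam(n,n+'0.png'); print(n,c['fx'],c['cx'],c['dist'],-np.array(c['R']).T@c['t'],np.array(c['R'])[2])
o=monitor.get_obs();print(o)
E
```

```text
pics
scene 445.6212101183619 256.1983812855818 [-0.05119195  0.          0.          0.          0.        ] [  -58.74614722 -1122.49326418   685.66697871] [ 0.52760745  0.6938631  -0.49008609]
top 397.0127656569968 253.53895818659316 [-0.00166012  0.          0.          0.          0.        ] [ 516.19994588 -288.90768993  966.98709509] [ 0.08118488  0.00992572 -0.99664964]
wrist 331.02532328347246 252.7143406981746 [-0.08845149  0.          0.          0.          0.        ] [ 237.45420871 -530.4920744   372.63670966] [-0.31677337 -0.0877331  -0.94443503]
{'time': 0.15, 'q': array([-1.50425874e+00,  1.81334916e-01,  1.60779844e+00,  1.19606241e-05,
        1.35381209e+00, -2.06286536e-01]), 'qd': array([-1.19876791e-03, -3.19531528e-03, -3.21725906e-03, -2.58990395e-05,
       -1.04927384e-03, -5.24729000e-05]), 'effort': array([ 7.69680701e-04, -4.45260930e+01, -3.51690602e+01, -2.57297361e-04,
        5.85293194e-03, -6.48819579e-06]), 'tcp_pos': array([ 154.93525587, -553.31293017,  252.60131441]), 'tool_rot': array([ 9.90710243e-01,  1.35988078e-01,  5.30490928e-05, -6.74334439e-04]), 'wrist_force': array([ 1.23376189, -0.16212079,  0.74848948]), 'ft_torque': array([-0.01689932, -0.05336362, -0.02324383]), 'opening': 1.001463073653655}
```

View pics/top0.png

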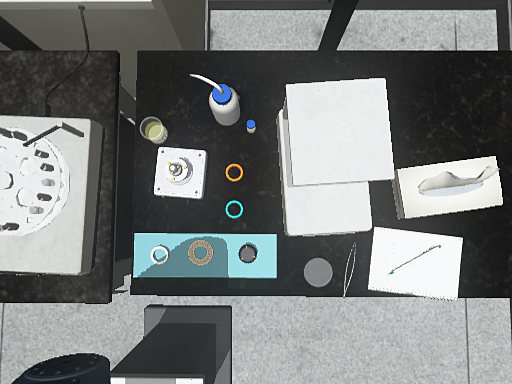

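View pics/scene0.png

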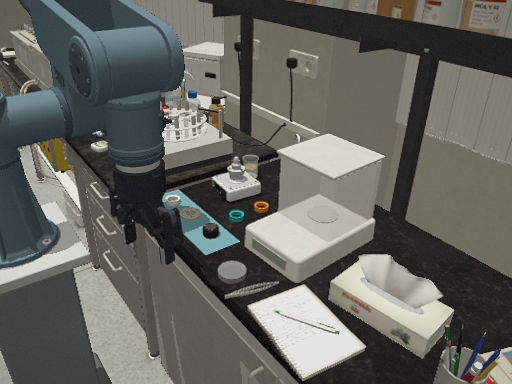

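```bash
python3 - <<'E'
from h import *
c=np.load('/tmp/top.npy',allow_pickle=True).item()
im=c['pixels']
cv2.imwrite('pics/topc1.png',cv2.resize(im[225:285,130:290],None,fx=5,fy=5,interpolation=cv2.INTER_CUBIC))
cv2.imwrite('pics/topc2.png',cv2.resize(im[135:225,130:270],None,fx=5,fy=5,interpolation=cv2.INTER_CUBIC))
P=cloud(c)
for n,u,v in [('spacer',160,254),('disc',200,252),('cap',248,254),('shaft',177,170),('or',234,172),('turq',234,210),('petri',318,272),('beaker',153,130),('vial',251,127),('mat',270,240),('bench',300,260)]:
    print(n,P[v,u].round(1))
gl=lambda m:(np.nanmedian(P[m],0).round(1),m.sum())
for u0,u1,v0,v1 in [(145,175,240,270),(185,216,237,268),(235,262,240,268),(155,210,145,200)]:
    s=P[v0:v1,u0:u1].reshape(-1,3); print(np.nanpercentile(s[:,2],[1,20,50,80,95,99]).round(1))
print('housing corners',atz(c,[(157,149),(207,151),(204,199),(155,196)],46).round(1))
E
```

```text
spacer [438.7 -55.3   5.6]
disc [ 443.7 -151.     2.1]
cap [ 442.2 -267.5   34.4]
shaft [ 629.2 -112.3  104.7]
or [ 638.2 -231.3    2.5]
turq [ 5.453e+02 -2.320e+02  4.000e-01]
petri [ 399.4 -432.8   14.4]
beaker [733.4 -39.8  39.7]
vial [ 737.8 -273.1   53.9]
mat [ 473.3 -319.7    0.6]
bench [ 426.1 -391.6    3. ]
[-0.5  2.4  4.   6.3 17.5 19.7]
[ 0.2  2.8  5.2 14.6 16.6 17.9]
[ 0.2  2.9  4.8 29.4 31.6 32.5]
[ -2.4  33.4  46.8  50.2  88.7 118.7]
housing corners [[ 686.5  -52.1   46. ]
 [ 682.1 -170.    46. ]
 [ 569.2 -164.6   46. ]
 [ 575.7  -50.2   46. ]]
```

```bash
ls pics
```

```text
scene0.png
top0.png
topc1.png
topc2.png
wrist0.png
```

View pics/topc1.png

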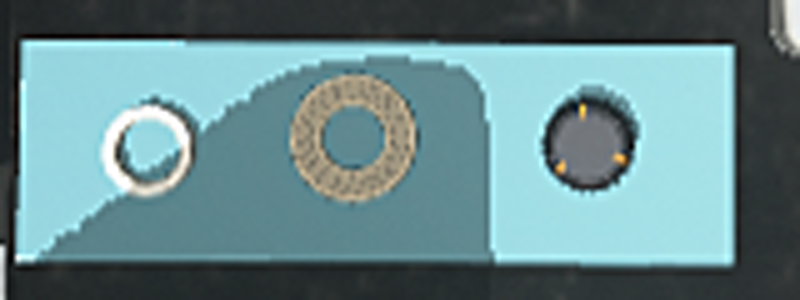

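View pics/topc2.png

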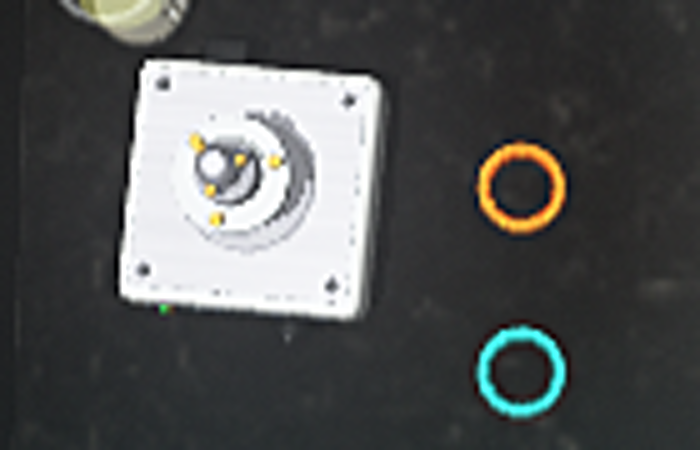

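View pics/wrist0.png

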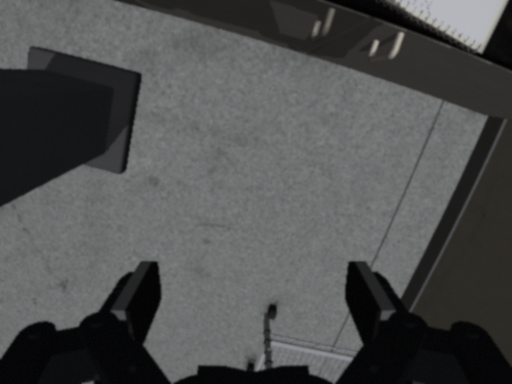

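```bash
cat >> h.py <<'E'
def pose():
    o=monitor.get_obs(); from scipy.spatial.transform import Rotation as Rn
    R=Rn.from_quat(o['tool_rot']).as_matrix(); return o,R
def delta(R,p,tgt,yaw=None):
    d=R.T@(np.array(tgt)-p); y0=np.degrees(np.arctan2(R[1,0],R[0,0]))
    return d.round(1), (None if yaw is None else round(-((yaw-y0+180)%360-180),1)), y0
def blobfit(c,mask,z):
    n,l,s,ce=cv2.connectedComponentsWithStats(mask.astype(np.uint8))
    i=1+np.argmax(s[1:,4]); m=(l==i).astype(np.uint8)
    ct=max(cv2.findContours(m,cv2.RETR_EXTERNAL,cv2.CHAIN_APPROX_NONE)[0],key=cv2.contourArea)
    W=atz(c,ct.reshape(-1,2).astype(float),z)[:,:2]
    (x,y),(a,b),_=cv2.fitEllipse(W.astype(np.float32)); return np.array([x,y]),a,b
E
python3 - <<'E'
from h import *
c=np.load('/tmp/top.npy',allow_pickle=True).item()
im=c['pixels'].astype(int); hsv=cv2.cvtColor(c['pixels'],cv2.COLOR_BGR2HSV)
def win(u0,u1,v0,v1):
    w=np.zeros(im.shape[:2],bool); w[v0:v1,u0:u1]=1; return w
print('spacer',blobfit(c,win(145,175,240,270)&(im.min(2)>190)&(hsv[...,1]<40),17))
print('disc',blobfit(c,win(183,218,235,270)&(im[...,2]>im[...,0]+10),14))
print('cap',blobfit(c,win(233,262,240,268)&(im.max(2)<140),29))
b=(hsv[...,0]>8)&(hsv[...,0]<30)&(hsv[...,1]>120)
for w in [win(155,212,145,205),win(233,262,240,268)]:
    n,l,s,ce=cv2.connectedComponentsWithStats((b&w).astype(np.uint8))
    for i in range(1,n): print(ce[i].round(1),s[i,4],[atz(c,[ce[i]],z)[0,:2].round(1) for z in (29,89.5,114)])
E
```

```text
spacer (array([438.33181763, -54.90737152]), 39.23988342285156, 40.40621566772461)
disc (array([ 444.42623901, -153.17338562]), 57.014915466308594, 57.55570983886719)
cap (array([ 443.78500366, -266.07992554]), 41.149173736572266, 43.43064498901367)
[169. 163.] 7 [array([655.9, -77.3]), array([646.9, -90.9]), array([643.2, -96.5])]
[177.5 166.5] 4 [array([647.5, -97.8]), array([ 639.1, -110.1]), array([ 635.6, -115.1])]
[184.5 167. ] 2 [array([ 646.4, -114.6]), array([ 638. , -125.8]), array([ 634.6, -130.4])]
[171.5 172.5] 4 [array([633.1, -83.8]), array([625.5, -97. ]), array([ 622.5, -102.4])]
[172.5 178.5] 4 [array([618.7, -86.5]), array([612.1, -99.5]), array([ 609.4, -104.8])]
[246.  246.5] 2 [array([ 459.1, -262.6]), array([ 462.8, -264.3]), array([ 464.3, -264.9])]
[254.2 256.4] 5 [array([ 436.3, -281.9]), array([ 441.4, -282.3]), array([ 443.5, -282.5])]
[241.3 258.3] 3 [array([ 431.6, -251.8]), array([ 437.1, -254.2]), array([ 439.3, -255.2])]
```

```bash
python3 - <<'E'
from h import *
o,R=pose(); print(delta(R,o['tcp_pos'],[444,-153,230],60),R.round(3))
E
```

```text
(array([ 386.2, -307.6,   23.1]), np.float64(-44.4), np.float64(15.63151173678529)) [[ 0.963  0.269 -0.   ]
 [ 0.269 -0.963  0.001]
 [ 0.    -0.001 -1.   ]]
```

Emit:
arm_command(deltas=[{"xyz": [30, -24, 0], "twist": -4, "gripper": 1}, {"xyz": [60, -48, 2], "twist": -8, "gripper": 1}, {"xyz": [90, -72, 4], "twist": -12, "gripper": 1}, {"xyz": [120, -96, 6], "twist": -16, "gripper": 1}, {"xyz": [150, -120, 8], "twist": -20, "gripper": 1}, {"xyz": [180, -144, 10], "twist": -24, "gripper": 1}, {"xyz": [210, -168, 12], "twist": -28, "gripper": 1}, {"xyz": [240, -192, 14], "twist": -32, "gripper": 1}, {"xyz": [270, -216, 16], "twist": -34, "gripper": 1}, {"xyz": [300, -240, 18], "twist": -36, "gripper": 1}, {"xyz": [330, -263, 20], "twist": -39, "gripper": 1}, {"xyz": [360, -287, 22], "twist": -42, "gripper": 1}, {"xyz": [386, -307.6, 23], "twist": -44.4, "gripper": 1}, {"xyz": [386, -307.6, 23], "twist": -44.4, "gripper": 1}, {"xyz": [386, -307.6, 23], "twist": -44.4, "gripper": 1}])

```text
time: 1.4
tcp_pos: [444.2, -151.9, 230.0]
tool_rot: [0.865, 0.502, -0.0, -0.0]
wrist_force: [0.5, -1.1, 0.3]
opening: 1.002
```

```bash
python3 - <<'E'
from h import *
o,R=pose(); print(o['tcp_pos'],o['q'].round(2),o['qd'].round(3),o['wrist_force'],R.round(4))
c=cam('wrist','w1.png')
im=c['pixels'].astype(int)
m=(im[...,2]>im[...,0]+10)
print('disc',blobfit(c,m,14))
print(proj(c,[[444,-153,14]]))
E
```

```text
[ 444.22451729 -151.86999983  229.95541083] [-0.58 -0.04  1.89 -0.    1.29 -0.06] [-0.056 -0.009  0.006 -0.011  0.001 -0.005] [ 0.54016952 -1.10037119  0.32964457] [[ 4.962e-01  8.682e-01 -7.000e-04]
 [ 8.682e-01 -4.962e-01  3.000e-04]
 [-1.000e-04 -8.000e-04 -1.000e+00]]
disc (array([ 445.54776001, -150.30427551]), 58.31789779663086, 58.77662658691406)
[[252.53033118 167.50682786]]
```

View pics/w1.png

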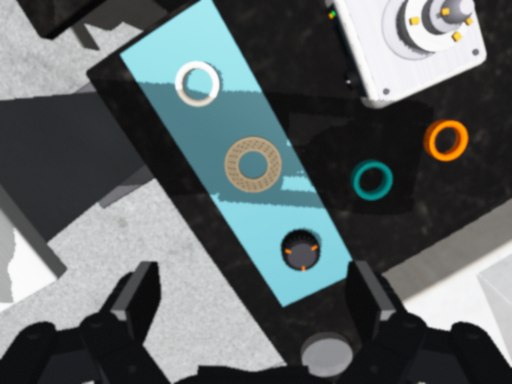

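Emit:
arm_command(deltas=[{"xyz": [0, 0, 60], "twist": 0, "gripper": 1}, {"xyz": [0, 0, 120], "twist": 0, "gripper": 1}, {"xyz": [0, 0, 120], "twist": 0, "gripper": 1}, {"xyz": [0, 0, 120], "twist": 0, "gripper": 1}, {"xyz": [0, 0, 120], "twist": 0, "gripper": 1}])

```text
time: 1.87
tcp_pos: [441.9, -153.8, 109.1]
tool_rot: [0.866, 0.499, -0.001, -0.002]
wrist_force: [-0.2, -0.6, -0.1]
opening: 1.0
```

```bash
python3 - <<'E'
from h import *
o,R=pose(); print(o['tcp_pos'],o['q'].round(2),o['qd'].round(3),o['wrist_force'],R.round(4))
c=cam('wrist','w2.png')
im=c['pixels'].astype(int)
m=(im[...,2]>im[...,0]+10)
print('disc',blobfit(c,m,14))
E
```

```text
[ 441.87562171 -153.78403102  109.08598275] [-0.59  0.14  1.98 -0.    1.03 -0.06] [ 0.01  -0.062 -0.065  0.002  0.009  0.   ] [-0.15676644 -0.6146766  -0.1432207 ] [[ 5.016e-01  8.651e-01 -4.500e-03]
 [ 8.651e-01 -5.016e-01  2.700e-03]
 [ 1.000e-04 -5.200e-03 -1.000e+00]]
disc (array([ 445.63967896, -150.11898804]), 58.77634811401367, 59.38592529296875)
```

View pics/w2.png

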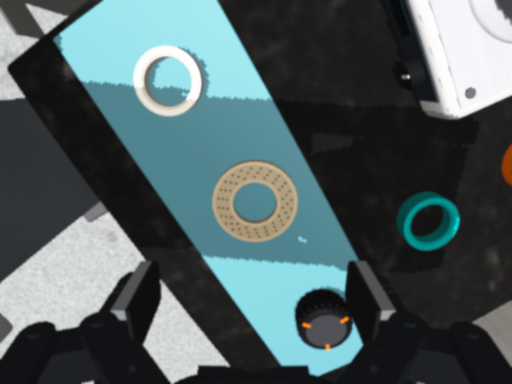

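```bash
python3 - <<'E'
from h import *
o,R=pose()
c=np.load('/tmp/wrist.npy',allow_pickle=True).item()
P=cloud(c); T=(P-o['tcp_pos'])@R
for u,v in [(150,270),(152,280),(140,300),(125,320),(355,270),(352,280),(370,300),(330,300)]:
    print(u,v,T[v,u].round(1))
s=T[255:384,:].reshape(-1,3); s=s[(np.abs(s[:,1])<60)&(s[:,2]<60)]
print(np.nanpercentile(s[:,2],[50,90,98,99.5,100]).round(1))
print(delta(R,o['tcp_pos'],[445.6,-150.2,25],60))
E
```

```text
150 270 [ 11.  -44.2   0.2]
152 280 [  5.6 -44.2   0.9]
140 300 [  7.8 -43.8 -15.8]
125 320 [  7.5 -45.7 -26.8]
355 270 [10.5 41.6  1.4]
352 280 [ 4.7 41.3  2.7]
370 300 [ 10.2  41.5 -18.6]
330 300 [-71.8  57.   90.7]
[-41.1  -5.7   5.7   9.3  12.1]
(array([ 4.9, -0.6, 86.2]), np.float64(-0.1), np.float64(59.91957409668211))
```

```bash
cat >> h.py <<'E'
import json
def Ryaw(y):
    y=np.radians(y); return np.array([[np.cos(y),np.sin(y),0],[np.sin(y),-np.cos(y),0],[0,0,-1]])
def cmd(): d=json.load(open('cmd.json')); return np.array(d['p']),d['yaw']
def did(xyz,tw):
    p,y=cmd(); p=p+Ryaw(y)@np.array(xyz,float); y=y-tw
    json.dump(dict(p=list(p),yaw=y),open('cmd.json','w')); return p.round(2),round(y,2)
def go(tgt,yaw):
    p,y=cmd(); return (Ryaw(y).T@(np.array(tgt)-p)).round(1), round(y-yaw,1)
E
python3 - <<'E'
from h import *
json.dump(dict(p=[154.937,-553.747,253.288],yaw=15.63),open('cmd.json','w'))
print(did([386,-307.6,23],-44.4)); print(did([0,0,120],0))
o,R=pose(); print(o['tcp_pos'],np.degrees(np.arctan2(R[1,0],R[0,0])))
print(go([445.6,-150.2,25],60))
E
```

```text
(array([ 443.79, -153.52,  230.29]), 60.03)
(array([ 443.79, -153.52,  110.29]), 60.03)
[ 443.70667894 -154.71955438  111.21906408] 59.91957409668211
(array([ 3.8, -0.1, 85.3]), 0.0)
```

Emit:
arm_command(deltas=[{"xyz": [3.8, 1, 35], "twist": 0, "gripper": 1}, {"xyz": [3.8, 1, 65], "twist": 0, "gripper": 1}, {"xyz": [3.8, 1, 80], "twist": 0, "gripper": 1}, {"xyz": [3.8, 1, 89], "twist": 0, "gripper": 1}, {"xyz": [3.8, 1, 89], "twist": 0, "gripper": 1}, {"xyz": [3.8, 1, 89], "twist": 0, "gripper": 1}, {"xyz": [3.8, 1, 89], "twist": 0, "gripper": 1}])

```text
time: 2.5
tcp_pos: [448.2, -152.0, 23.4]
tool_rot: [0.866, 0.5, 0.001, 0.002]
wrist_force: [0.2, 0.0, 1.5]
opening: 1.002
```

```bash
python3 - <<'E'
from h import *
print(did([3.8,1,89],0))
o,R=pose(); print(o['tcp_pos'],o['qd'].round(3),o['wrist_force'].round(1))
c=cam('wrist','w3.png')
E
```

```text
(array([ 446.55, -150.73,   21.29]), 60.03)
[ 448.22595054 -151.96360109   23.44272302] [ 0.002  0.001  0.006  0.001 -0.006 -0.002] [0.2 0.  1.5]
```

View pics/w3.png

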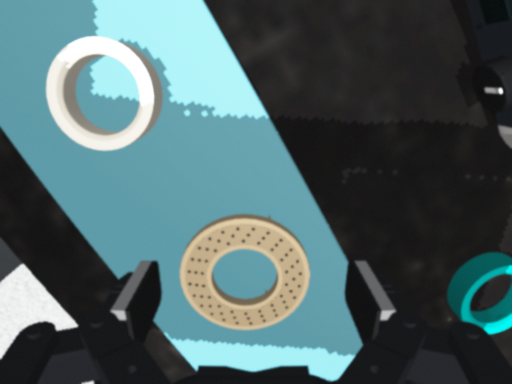

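```bash
python3 - <<'E'
from h import *
o,R=pose(); print(o['tcp_pos'],o['qd'].round(3))
c=np.load('/tmp/wrist.npy',allow_pickle=True).item()
im=c['pixels'].astype(int)
m=(im[...,2]>im[...,0]+10); m[:,:170]=0;m[:,330:]=0;m[:200]=0
p,a,b=blobfit(c,m,14); print(p,a,b,R.T@(np.r_[p,14]-o['tcp_pos']))
P=cloud(c); T=(P-o['tcp_pos'])@R
for u,v in [(150,270),(152,280),(355,270),(352,280)]: print(T[v,u].round(1))
E
```

```text
[ 448.08578541 -151.8071569    23.29836313] [ 0.001  0.005  0.006 -0.003 -0.006 -0.002]
[ 446.01922607 -149.57015991] 58.71808624267578 60.551902770996094 [ 0.90713896 -2.9433146   9.28700048]
[ 10.9 -42.   -1.7]
[  5.6 -42.   -1.1]
[11.1 43.5 -2. ]
[ 3.5 44.2  2. ]
```

Emit:
arm_command(deltas=[{"xyz": [0.8, -3.3, 2], "twist": 0, "gripper": 1}, {"xyz": [0.8, -3.3, 2], "twist": 0, "gripper": 1}, {"xyz": [0.8, -3.3, 2], "twist": 0, "gripper": 0.5}, {"xyz": [0.8, -3.3, 2], "twist": 0, "gripper": 0.5}, {"xyz": [0.8, -3.3, 2], "twist": 0, "gripper": 0.5}, {"xyz": [0.8, -3.3, 2], "twist": 0, "gripper": 0.5}], grip_force=25)

```text
time: 3.05
tcp_pos: [445.4, -149.2, 20.4]
tool_rot: [0.866, 0.5, 0.001, 0.001]
wrist_force: [0.9, 0.5, 7.1]
opening: 0.686
```

```bash
python3 - <<'E'
from h import *
print(did([.8,-3.3,2],0))
o,R=pose(); print(o['tcp_pos'],o['qd'].round(3),o['wrist_force'].round(1),o['opening'])
c=cam('wrist','w4.png')
E
```

```text
(array([ 444.09, -148.39,   19.29]), 60.03)
[ 445.41889666 -149.20929732   20.3535725 ] [-0.001 -0.001 -0.    -0.001  0.003 -0.001] [0.9 0.5 7.1] 0.6859969837841757
```

View pics/w4.png

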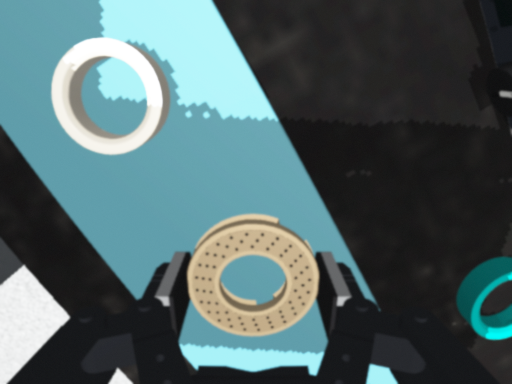

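```bash
python3 - <<'E'
from h import *
im=cv2.imread('pics/w4.png'); cv2.imwrite('pics/w4z.png',cv2.resize(im[200:345,170:340],None,fx=4,fy=4,interpolation=cv2.INTER_CUBIC))
E
```

```text
(no output)
```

View pics/w4z.png

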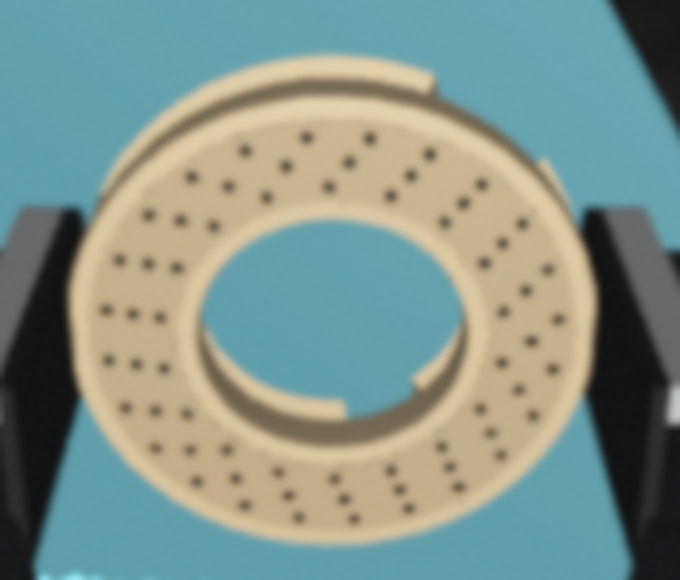

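```bash
python3 - <<'E'
from h import *
c=np.load('/tmp/wrist.npy',allow_pickle=True).item()
im=c['pixels'].astype(int)
o,R=pose()
m=(im[...,2]>im[...,0]+10); m[:,:185]=0;m[:,322:]=0;m[:200]=0
# top-face centre: bright ellipse; approx inner ellipse fit
ctr=atz(c,[(170+334/4,200+320/4)],14)[0]; print(ctr)
# bore top ellipse extremes
E=atz(c,[(170+180/4,200+322/4),(170+487/4,200+322/4),(170+333/4,200+205/4),(170+333/4,200+462/4)],14); print(E.round(1),E.mean(0))
E2=atz(c,[(170+70/4,200+320/4),(170+597/4,200+320/4),(170+333/4,200+97/4),(170+333/4,200+545/4)],14); print(E2.round(1),E2.mean(0)); k=(E.mean(0)+E2.mean(0))/2
P=atz(c,[(278.7,218.7),(306.2,240)],3)-k; print(P.round(1),np.degrees(np.arctan2(P[:,1],P[:,0])),np.hypot(P[:,0],P[:,1]))
P=atz(c,[(256.2,301),(273.7,295)],3)-k; print(P.round(1),np.degrees(np.arctan2(P[:,1],P[:,0])),np.hypot(P[:,0],P[:,1]))
print(R.T@(k-o['tcp_pos']))
E
```

```text
[ 446.88290058 -148.74107804   14.        ]
[[ 431.8 -140.4   14. ]
 [ 461.6 -157.6   14. ]
 [ 454.1 -136.1   14. ]
 [ 437.  -165.8   14. ]] [ 446.09592657 -149.94915144   14.        ]
[[ 421.2 -134.    14. ]
 [ 472.4 -163.7   14. ]
 [ 460.4 -125.    14. ]
 [ 430.7 -176.6   14. ]] [ 446.16684381 -149.84362631   14.        ]
[[ 23.2  17.2 -11. ]
 [ 29.1   1.3 -11. ]] [36.55529611  2.57509387] [28.84285154 29.14014695]
[[ -7.9 -16.6 -11. ]
 [  1.4 -17.9 -11. ]] [-115.27927906  -85.39085337] [18.40285493 17.93285198]
[-0.20613054  0.92014518  6.37652412]
```

```bash
python3 - <<'E'
from h import *
print(go([623,-188,200],85))
E
```

```text
(array([  55.1,  174.8, -180.7]), -25.0)
```

Emit:
arm_command(deltas=[{"xyz": [0, 0, -15], "twist": 0, "gripper": 0.5}, {"xyz": [0, 0, -45], "twist": 0, "gripper": 0.5}, {"xyz": [0, 0, -80], "twist": 0, "gripper": 0.5}, {"xyz": [5, 15, -115], "twist": -4, "gripper": 0.5}, {"xyz": [15, 45, -145], "twist": -9, "gripper": 0.5}, {"xyz": [25, 80, -170], "twist": -14, "gripper": 0.5}, {"xyz": [36, 115, -180], "twist": -19, "gripper": 0.5}, {"xyz": [46, 146, -181], "twist": -22, "gripper": 0.5}, {"xyz": [53, 168, -181], "twist": -25, "gripper": 0.5}, {"xyz": [55, 175, -181], "twist": -25, "gripper": 0.5}, {"xyz": [55, 175, -181], "twist": -25, "gripper": 0.5}, {"xyz": [55, 175, -181], "twist": -25, "gripper": 0.5}, {"xyz": [55, 175, -181], "twist": -25, "gripper": 0.5}, {"xyz": [55, 175, -181], "twist": -25, "gripper": 0.5}])

```text
time: 4.27
tcp_pos: [621.9, -187.8, 200.0]
tool_rot: [0.737, 0.675, -0.0, -0.001]
wrist_force: [-0.6, 0.4, -1.2]
opening: 0.686
```

```bash
python3 - <<'E'
from h import *
print(did([55,175,-181],-25))
o,R=pose(); print(o['time'],o['tcp_pos'],o['qd'].round(3),o['wrist_force'].round(1),o['opening'],o['q'].round(2))
c=cam('wrist','w5.png')
print(proj(c,[[630,-108,85],[630,-108,112],[630,-108,121]]))
E
```

```text
(array([ 623.17, -188.16,  200.29]), 85.03)
4.2667 [ 621.89823794 -187.8065504   199.99016945] [ 0.    -0.005 -0.008 -0.001 -0.001 -0.003] [-0.6  0.4 -1.2] 0.6861768971970629 [-0.48  0.39  1.45 -0.    1.3  -0.39]
[[253.42924999  88.57321193]
 [253.46644777  89.51860057]
 [253.48107249  89.89034526]]
```

View pics/w5.png

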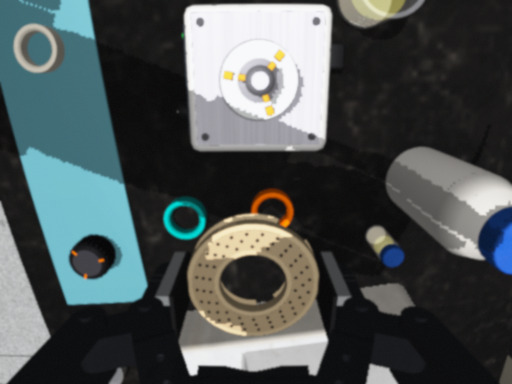

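```bash
python3 - <<'E'
from h import *
c=np.load('/tmp/wrist.npy',allow_pickle=True).item()
im=c['pixels']; hsv=cv2.cvtColor(im,cv2.COLOR_BGR2HSV)
b=(hsv[...,0]>8)&(hsv[...,0]<32)&(hsv[...,1]>110)&(hsv[...,2]>120); b[140:]=0; b[:,:200]=0;b[:,320:]=0
n,l,s,ce=cv2.connectedComponentsWithStats(b.astype(np.uint8))
for i in range(1,n): print(ce[i].round(1),s[i,4])
D=[];Pn=[]
for i in range(1,n):
    if s[i,4]<5: continue
    d=np.hypot(*(ce[i]-[260,82])); z=89.5 if d>25 else 114
    (D if d>25 else Pn).append(atz(c,[ce[i]],z)[0])
for L in (D,Pn):
    L=np.array(L)
    if len(L)<3: print(L);continue
    # circle centre
    A=np.c_[2*L[:,:2],np.ones(3)]; x=np.linalg.solve(A,(L[:,:2]**2).sum(1)); k=x[:2]; r=L[:,:2]-k
    print(k,np.hypot(*r.T),np.degrees(np.arctan2(r[:,1],r[:,0])), L[:,:2].mean(0))
    ce2=L[:,:2].mean(0); r=L[:,:2]-ce2; print(np.degrees(np.arctan2(r[:,1],r[:,0])))
# housing corners
h=(im.min(2)>150)
print(cv2.imwrite('pics/w5z.png',cv2.resize(im[0:155,180:340],None,fx=4,fy=4,interpolation=cv2.INTER_CUBIC)))
E
```

```text
[279.1  55.3] 59
[271.3  66. ] 47
[227.9  75. ] 54
[241.8  77.2] 37
[265.7  97.4] 45
[269.5 110.2] 53
[ 633.98178513 -103.08333786] [20.75749014 20.75749014 20.75749014] [ 45.41126992 164.94873797 -74.10188946] [ 634.05268311 -103.01347543]
[ 45.41528233 165.18520425 -74.3423687 ]
[ 634.01734    -102.90559479] [10.64322927 10.64322927 10.64322927] [ 44.47949341 165.75570496 -74.13821324] [ 634.07965106 -102.9595669 ]
[ 44.9220947  165.55799582 -74.38305315]
True
```

View pics/w5z.png

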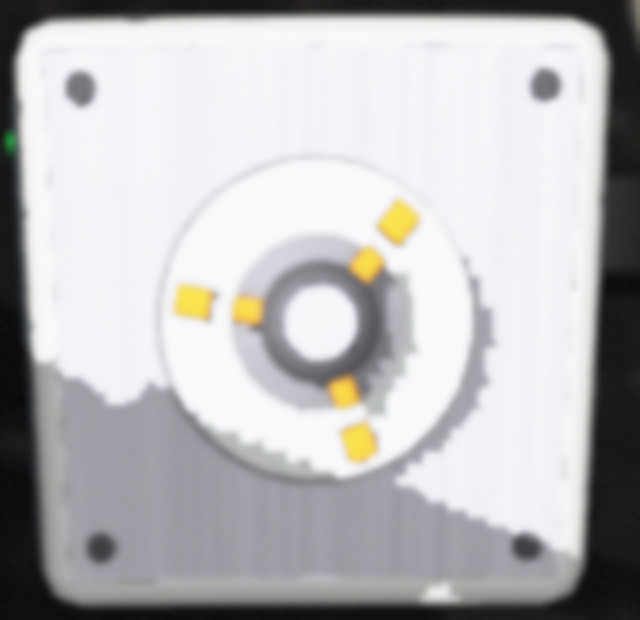

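```bash
python3 - <<'E'
from h import *
o,R=pose(); print(o['tcp_pos'],np.degrees(np.arctan2(R[1,0],R[0,0])),go([633.1,-102.7,150],85.8))
E
```

```text
[ 622.14021976 -187.89742729  200.26449208] 84.99589451474442 (array([86. ,  2.5, 50.3]), -0.8)
```

Emit:
arm_command(deltas=[{"xyz": [25, 1, 0], "twist": -0.8, "gripper": 0.5}, {"xyz": [55, 2, 10], "twist": -0.8, "gripper": 0.5}, {"xyz": [76, 3, 30], "twist": -0.8, "gripper": 0.5}, {"xyz": [86, 3.5, 50], "twist": -0.8, "gripper": 0.5}, {"xyz": [86, 3.5, 50], "twist": -0.8, "gripper": 0.5}, {"xyz": [86, 3.5, 50], "twist": -0.8, "gripper": 0.5}, {"xyz": [86, 3.5, 50], "twist": -0.8, "gripper": 0.5}, {"xyz": [86, 3.5, 50], "twist": -0.8, "gripper": 0.5}, {"xyz": [86, 3.5, 50], "twist": -0.8, "gripper": 0.5}])

```text
time: 5.07
tcp_pos: [634.8, -104.2, 152.0]
tool_rot: [0.733, 0.68, 0.001, 0.001]
wrist_force: [0.4, -0.4, -0.9]
opening: 0.687
```

```bash
python3 - <<'E'
from h import *
print(did([86,3.5,50],-.8))
o,R=pose(); print(o['time'],o['tcp_pos'],np.degrees(np.arctan2(R[1,0],R[0,0])),o['qd'].round(3),o['wrist_force'].round(1),o['opening'])
c=cam('wrist','w6.png')
im=c['pixels']
cv2.imwrite('pics/w6z.png',cv2.resize(im[190:350,165:345],None,fx=4,fy=4,interpolation=cv2.INTER_CUBIC))
cam('scene','s6.png'); 
E
```

```text
(array([ 634.11, -102.79,  150.29]), 85.83)
5.0667 [ 634.83681025 -104.20807366  151.99063771] 85.75134556806532 [ 0.     0.004  0.003  0.002 -0.001  0.001] [ 0.4 -0.4 -0.9] 0.6873629825567933
```

View pics/w6z.png

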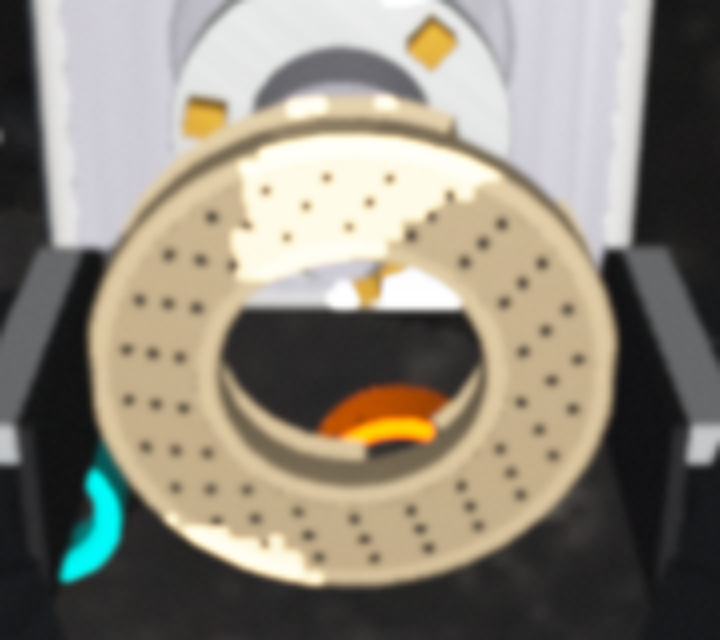

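```bash
python3 - <<'E'
from h import *
o,R=pose(); print(o['tcp_pos'])
c=np.load('/tmp/wrist.npy',allow_pickle=True).item()
D=atz(c,[(165+432/4,190+38/4),(165+206/4,190+112/4)],89.5)[:,:2]; print(D)
for d,a in zip(D,(45.4,165.2)): print(d-20.9*np.array([np.cos(np.radians(a)),np.sin(np.radians(a))]))
print(atz(c,[(165+345/4,190+295/4)],121))
E=atz(c,[(165+88/4,190+355/4),(165+617/4,190+355/4),(165+350/4,190+133/4),(165+350/4,190+585/4)],152-6.4); print(E.mean(0), R.T@(E.mean(0)-o['tcp_pos']))
print(go([633.1,-102.7,150],85.8))
E
```

```text
[ 634.53692818 -103.84188574  151.41146082]
[[649.03529622 -86.5203547 ]
 [614.63794079 -95.77332408]]
[ 634.36029742 -101.40169906]
[ 634.84454961 -101.11214042]
[[ 634.5117011  -109.81948055  121.        ]]
[ 635.67407778 -104.35908556  145.6       ] [-0.42848975  1.16260361  5.81364181]
(array([ 0. , -1. ,  0.3]), 0.0)
```

```bash
cat >> h.py <<'E'
def circ(k,r,z,n=72):
    t=np.linspace(0,2*np.pi,n); return np.c_[k[0]+r*np.cos(t),k[1]+r*np.sin(t),np.full(n,z)]
def overlay(c,k,a0,fn,box,s=4,extra=()):
    im=c['pixels']; u0,u1,v0,v1=box
    g=cv2.resize(im[v0:v1,u0:u1],None,fx=s,fy=s,interpolation=cv2.INTER_CUBIC)
    def dr(X,col): 
        p=((proj(c,X)-[u0,v0]+.5)*s).astype(int); cv2.polylines(g,[p.reshape(-1,1,2)],False,col,1)
    dr(circ(k,26.5,85),(0,0,255)); dr(circ(k,14,98),(0,255,0)); dr(circ(k,9,121-5),(255,0,255))
    for j in range(3):
        a=np.radians(a0+120*j); e=np.array([np.cos(a),np.sin(a)]); f=np.array([-e[1],e[0]])
        for r0,r1,w,z in ((18,24,2.75,89.5),(9,13.5,2,114)):
            q=[np.r_[np.array(k)+e*r+f*h,z] for r,h in ((r0,-w),(r1,-w),(r1,w),(r0,w),(r0,-w))]; dr(q,(255,0,0))
    for X,col in extra: dr(X,col)
    cv2.imwrite('pics/'+fn,g)
E
python3 - <<'E'
from h import *
c=np.load('/tmp/wrist.npy',allow_pickle=True).item()
overlay(c,(634.6,-101.3),45.4,'ov6.png',(150,350,185,335),4,[(circ((635.7,-104.4),30,145.6),(255,255,0))])
E
```

```text
(no output)
```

View pics/ov6.png

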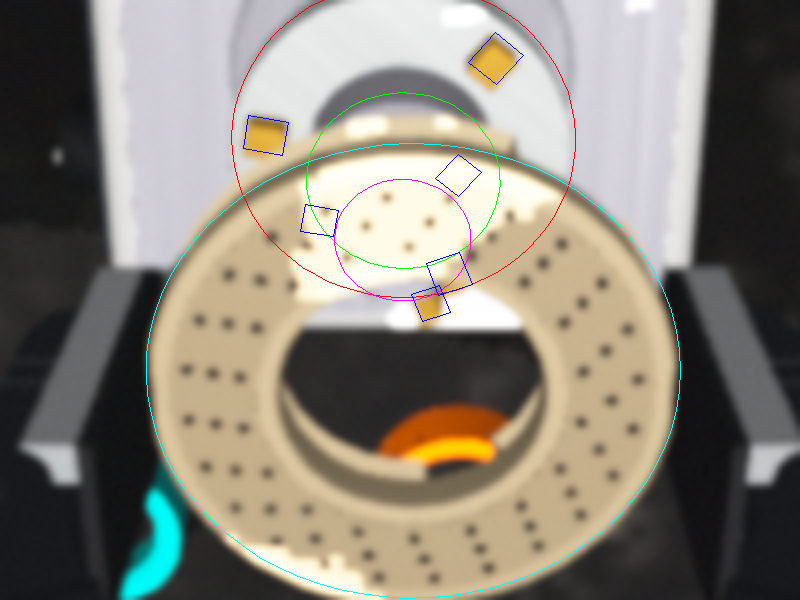

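Emit:
arm_command(deltas=[{"xyz": [1.9, -1.5, 5], "twist": 0, "gripper": 0.5}, {"xyz": [1.9, -1.5, 10], "twist": 0, "gripper": 0.5}, {"xyz": [1.9, -1.5, 15], "twist": 0, "gripper": 0.5}, {"xyz": [1.9, -1.5, 20], "twist": 0, "gripper": 0.5}, {"xyz": [1.9, -1.5, 23], "twist": 0, "gripper": 0.5}, {"xyz": [1.9, -1.5, 26], "twist": 0, "gripper": 0.5}, {"xyz": [1.9, -1.5, 26], "twist": 0, "gripper": 0.5}, {"xyz": [1.9, -1.5, 26], "twist": 0, "gripper": 0.5}])

```text
time: 5.83
tcp_pos: [632.7, -100.7, 124.0]
tool_rot: [0.732, 0.681, -0.0, -0.0]
wrist_force: [0.9, 0.5, -0.4]
opening: 0.681
```

```bash
python3 - <<'E'
from h import *
print(did([1.9,-1.5,26],0))
o,R=pose(); print(o['time'],o['tcp_pos'],np.degrees(np.arctan2(R[1,0],R[0,0])),o['qd'].round(3),o['wrist_force'].round(1),o['opening'])
c=cam('wrist')
overlay(c,(634.5,-102),45.4,'ov7.png',(150,350,185,335),4)
E
```

```text
(array([ 632.75, -100.79,  124.29]), 85.83)
5.8333 [ 632.6615203  -100.74409266  123.98774926] 85.83265285849991 [-0.001 -0.007 -0.007  0.    -0.    -0.001] [ 0.9  0.5 -0.4] 0.6809493301539207
```

View pics/ov7.png

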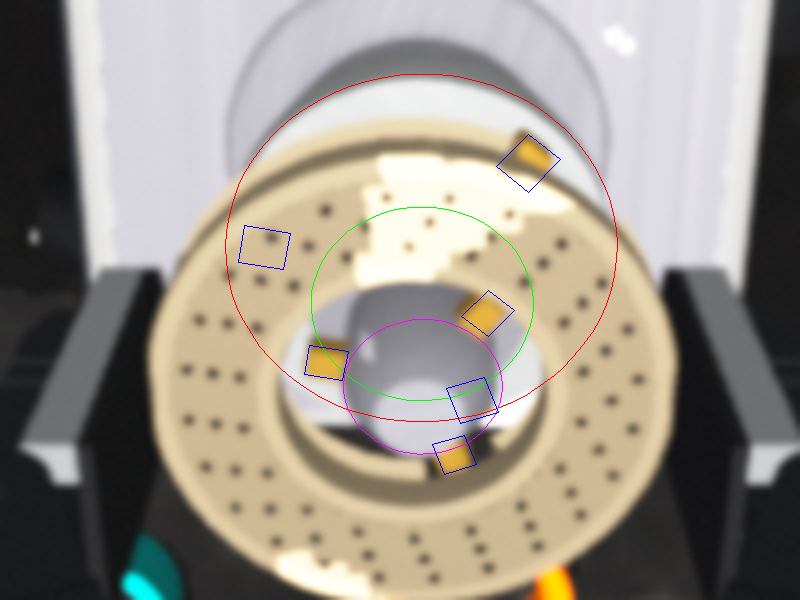

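```bash
python3 - <<'E'
from h import *
o,R=pose()
c=np.load('/tmp/wrist.npy',allow_pickle=True).item()
f=lambda x,y:(150+x/4-.5,185+y/4-.5)
E=atz(c,[f(148,370),f(678,370),f(412,148),f(412,600)],117.6); print(E.mean(0), R.T@(E.mean(0)-o['tcp_pos']))
E=atz(c,[f(262,393),f(563,393),f(412,268),f(412,508)],117.6); print(E.round(1),E.mean(0))
E
cat /dev/null
```

```text
[633.44298836 -99.93201131 117.6       ] [0.89603887 0.52478064 6.72200548]
[[ 616.5 -100.3  117.6]
 [ 650.2 -102.7  117.6]
 [ 634.4  -85.6  117.6]
 [ 632.1 -117.3  117.6]] [ 633.30374566 -101.47335434  117.6       ]
```

Emit:
arm_command(deltas=[{"xyz": [-0.7, 0.8, 4], "twist": 0, "gripper": 0.5}, {"xyz": [-0.7, 0.8, 8], "twist": 0, "gripper": 0.5}, {"xyz": [-0.7, 0.8, 12], "twist": 0, "gripper": 0.5}, {"xyz": [-0.7, 0.8, 15], "twist": 0, "gripper": 0.5}, {"xyz": [-0.7, 0.8, 17], "twist": 0, "gripper": 0.5}, {"xyz": [-0.7, 0.8, 17], "twist": 0, "gripper": 0.5}])

```text
time: 6.38
tcp_pos: [633.1, -101.4, 106.5]
tool_rot: [0.732, 0.681, -0.0, -0.001]
wrist_force: [-0.9, 0.7, -1.2]
opening: 0.689
```

```bash
python3 - <<'E'
from h import *
print(did([-.7,.8,17],0))
o,R=pose(); print(o['time'],o['tcp_pos'],np.degrees(np.arctan2(R[1,0],R[0,0])),o['qd'].round(3),o['wrist_force'].round(1),o['ft_torque'].round(2),o['opening'])
c=cam('wrist')
overlay(c,(634.5,-102),45.4,'ov8.png',(150,350,185,335),4)
E
```

```text
(array([ 633.5 , -101.54,  107.29]), 85.83)
6.3833 [ 633.06397996 -101.39332298  106.45271016] 85.82717721766005 [-0.002 -0.008 -0.007 -0.001  0.01   0.   ] [-0.9  0.7 -1.2] [ 0.03  0.04 -0.04] 0.6891422572965024
```

View pics/ov8.png

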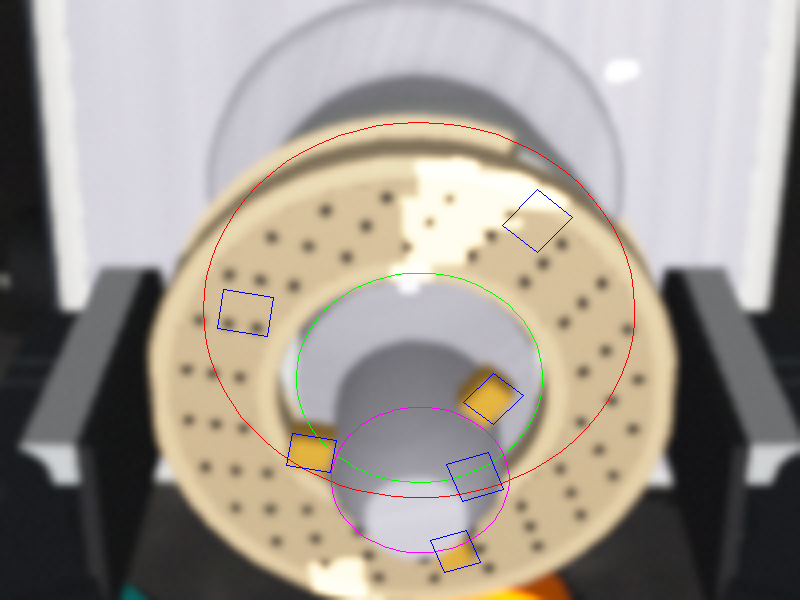

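Emit:
arm_command(deltas=[{"xyz": [0, 0.3, 1], "twist": 0, "gripper": 0.5}, {"xyz": [0, 0.3, 2], "twist": 0, "gripper": 0.5}, {"xyz": [0, 0.3, 3], "twist": 0, "gripper": 0.5}, {"xyz": [0, 0.3, 3], "twist": 0, "gripper": 0.5}])

```text
time: 6.77
tcp_pos: [633.8, -101.5, 104.2]
tool_rot: [0.732, 0.681, -0.0, -0.0]
wrist_force: [-0.4, 0.4, -0.4]
opening: 0.684
```

```bash
python3 - <<'E'
from h import *
print(did([0,.3,3],0))
o,R=pose(); print(o['time'],o['tcp_pos'],np.degrees(np.arctan2(R[1,0],R[0,0])),o['qd'].round(3),o['wrist_force'].round(1),o['ft_torque'].round(2),o['opening'])
E
```

```text
(array([ 633.79, -101.57,  104.29]), 85.83)
6.7667 [ 633.75351954 -101.53524065  104.15817562] 85.82863402973888 [ 0.002 -0.002 -0.001 -0.     0.005  0.   ] [-0.4  0.4 -0.4] [ 0.03  0.01 -0.01] 0.6836615706369733
```

Emit:
arm_command(deltas=[{"xyz": [0, 0, 0.8], "twist": 0, "gripper": 0.5}, {"xyz": [0, 0, 1.6], "twist": 0, "gripper": 0.5}, {"xyz": [0, 0, 2.3], "twist": 0, "gripper": 0.5}, {"xyz": [0, 0, 2.3], "twist": 0, "gripper": 0.5}])

```text
time: 7.1
tcp_pos: [633.9, -101.6, 102.2]
tool_rot: [0.732, 0.681, 0.0, 0.0]
wrist_force: [-0.6, -0.3, 0.3]
opening: 0.682
```

```bash
python3 - <<'E'
from h import *
print(did([0,0,2.3],0))
o,R=pose(); print(o['time'],o['tcp_pos'],np.degrees(np.arctan2(R[1,0],R[0,0])),o['qd'].round(3),o['wrist_force'].round(1),o['ft_torque'].round(2),o['opening'])
c=cam('wrist','w9.png')
cv2.imwrite('pics/w9z.png',cv2.resize(c['pixels'][180:340,150:350],None,fx=4,fy=4))
E
```

```text
(array([ 633.79, -101.57,  101.99]), 85.83)
7.1 [ 633.86330011 -101.59323278  102.22085182] 85.83022987258823 [ 0.001 -0.003 -0.001  0.001  0.003 -0.   ] [-0.6 -0.3  0.3] [-0.03  0.05 -0.01] 0.6824583640449478
```

View pics/w9z.png

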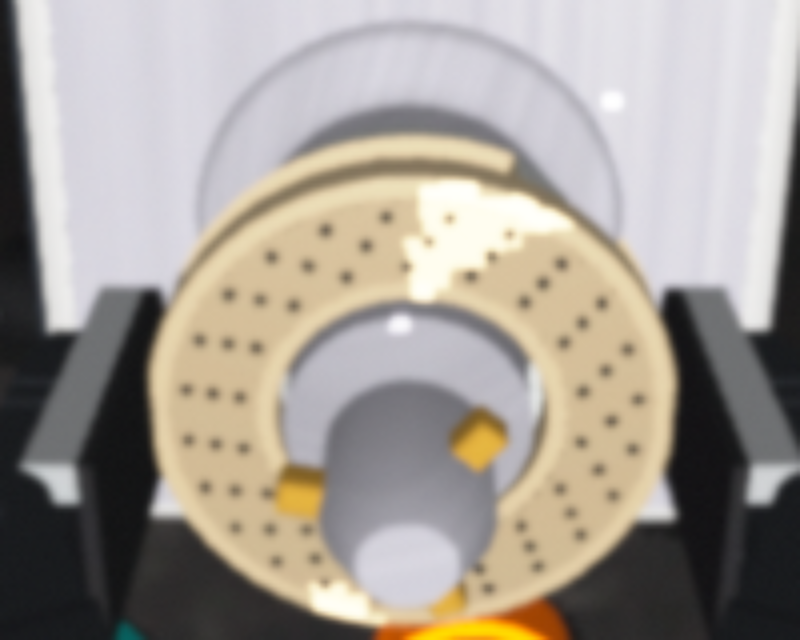

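Emit:
arm_command(deltas=[{"xyz": [0, 0, 0.7], "twist": 0, "gripper": 0.5}, {"xyz": [0, 0, 0.7], "twist": 0, "gripper": 0.5}, {"xyz": [0, 0, 0.7], "twist": 0, "gripper": 0.8}, {"xyz": [0, 0, 0.7], "twist": 0, "gripper": 0.9}, {"xyz": [0, 0, 0.7], "twist": 0, "gripper": 0.9}, {"xyz": [0, 0, 0.7], "twist": 0, "gripper": 0.9}])

```text
time: 7.65
tcp_pos: [633.7, -101.6, 101.1]
tool_rot: [0.732, 0.681, -0.0, -0.0]
wrist_force: [0.0, 0.4, -0.1]
opening: 0.905
```

```bash
python3 - <<'E'
from h import *
print(did([0,0,.7],0))
o,R=pose(); print(o['time'],o['tcp_pos'],o['wrist_force'].round(1),o['opening'])
c=cam('wrist','w10.png')
cv2.imwrite('pics/w10z.png',cv2.resize(c['pixels'][180:340,150:350],None,fx=4,fy=4))
print(go([444,-55,160],85.83))
E
```

```text
(array([ 633.79, -101.57,  101.29]), 85.83)
7.65 [ 633.71091653 -101.56604032  101.08437779] [ 0.   0.4 -0.1] 0.9050177591350859
(array([  32.6, -192.7,  -58.7]), 0.0)
```

View pics/w10z.png

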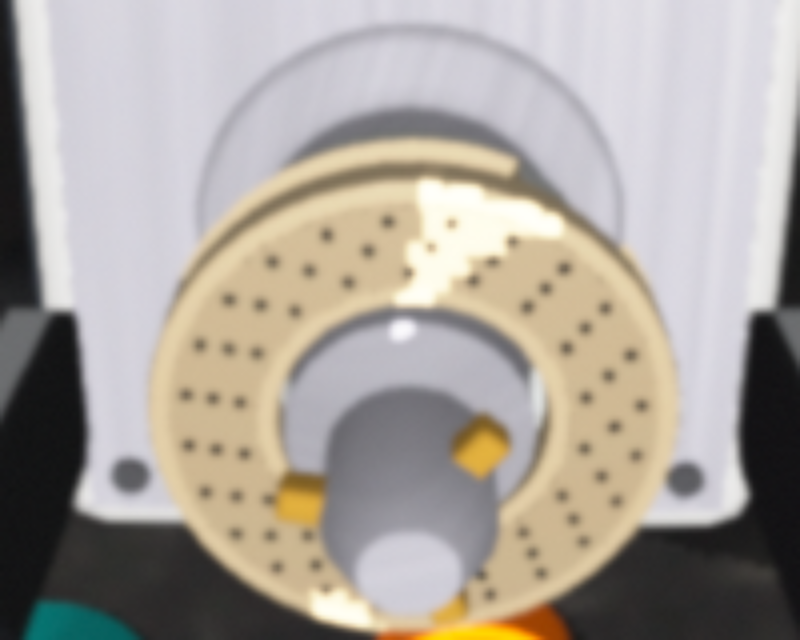

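Emit:
arm_command(deltas=[{"xyz": [0, 0, -25], "twist": 0, "gripper": 0.9}, {"xyz": [0, 0, -60], "twist": 0, "gripper": 0.9}, {"xyz": [0, -30, -60], "twist": 0, "gripper": 0.9}, {"xyz": [8, -65, -60], "twist": 0, "gripper": 0.9}, {"xyz": [16, -105, -60], "twist": 0, "gripper": 0.9}, {"xyz": [22, -140, -50], "twist": 0, "gripper": 0.9}, {"xyz": [26, -175, -30], "twist": 0, "gripper": 0.9}, {"xyz": [28, -192, -10], "twist": 0, "gripper": 0.9}, {"xyz": [28, -192, 0], "twist": 0, "gripper": 0.9}, {"xyz": [28, -192, 0], "twist": 0, "gripper": 0.9}, {"xyz": [28, -192, 0], "twist": 0, "gripper": 0.9}, {"xyz": [28, -192, 0], "twist": 0, "gripper": 0.9}])

```text
time: 8.7
tcp_pos: [446.3, -60.5, 102.5]
tool_rot: [0.732, 0.681, 0.001, 0.001]
wrist_force: [0.1, -0.0, 0.4]
opening: 0.9
```

```bash
python3 - <<'E'
from h import *
print(did([28,-192,0],0))
o,R=pose(); print(o['time'],o['tcp_pos'],o['qd'].round(3),o['opening'],o['q'].round(2))
c=cam('wrist','w11.png'); im=c['pixels']; hsv=cv2.cvtColor(im,cv2.COLOR_BGR2HSV)
m=(im.min(2)>150)&(hsv[...,1]<40); m[:80]=0; m[:,:165]=0;m[:,340:]=0
p,a,b=blobfit(c,m,17); print(p,a,b,R.T@(np.r_[p,17]-o['tcp_pos']))
P=cloud(c); T=(P-o['tcp_pos'])@R
for u,v in [(150,270),(150,280),(355,270),(355,280),(140,270),(365,270)]: print(T[v,u].round(1))
t=cam('top','t11.png'); cv2.imwrite('pics/t11z.png',cv2.resize(t['pixels'][140:205,145:220],None,fx=6,fy=6,interpolation=cv2.INTER_CUBIC))
E
```

```text
(array([444.34, -59.68, 101.29]), 85.83)
8.7 [446.3417545  -60.48205147 102.47145155] [ 0.002 -0.003 -0.005 -0.003  0.001  0.001] 0.899784118799377 [-0.4   0.11  2.03  0.    1.   -0.33]
[438.99664307 -52.70437241] 42.02571105957031 42.43258285522461 [ 7.29081708 -8.10763866 85.44543385]
[ 11.4 -41.7  -2.9]
[ 10.5 -40.1  -8.7]
[11.2 43.2 -2.4]
[11.3 41.  -9.9]
[  7.8 -48.2   2.9]
[ 7.  50.   4.1]
```

View pics/w11.png

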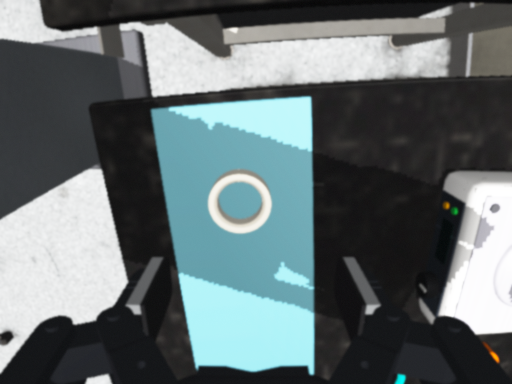

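View pics/t11z.png

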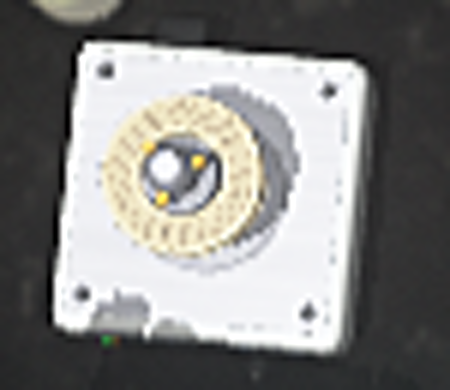

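Emit:
arm_command(deltas=[{"xyz": [7.3, -8.5, 30], "twist": 0, "gripper": 0.75}, {"xyz": [7.3, -8.5, 55], "twist": 0, "gripper": 0.75}, {"xyz": [7.3, -8.5, 70], "twist": 0, "gripper": 0.75}, {"xyz": [7.3, -8.5, 76.5], "twist": 0, "gripper": 0.75}, {"xyz": [7.3, -8.5, 76.5], "twist": 0, "gripper": 0.75}, {"xyz": [7.3, -8.5, 76.5], "twist": 0, "gripper": 0.75}, {"xyz": [7.3, -8.5, 76.5], "twist": 0, "gripper": 0.75}])

```text
time: 9.38
tcp_pos: [437.7, -52.3, 25.9]
tool_rot: [0.732, 0.681, 0.0, 0.001]
wrist_force: [-0.0, -0.2, 1.1]
opening: 0.748
```

```bash
python3 - <<'E'
from h import *
print(did([7.3,-8.5,76.5],0))
o,R=pose(); print(o['time'],o['tcp_pos'],o['qd'].round(3),o['opening'],o['wrist_force'].round(1))
c=cam('wrist','w12.png'); im=c['pixels']; hsv=cv2.cvtColor(im,cv2.COLOR_BGR2HSV)
m=(im.min(2)>150)&(hsv[...,1]<40); m[:200]=0; m[:,:180]=0;m[:,330:]=0
p,a,b=blobfit(c,m,17); print(p,a,b,R.T@(np.r_[p,17]-o['tcp_pos']))
P=cloud(c); T=(P-o['tcp_pos'])@R
for u in (150,160,165,170,175,335,340,345,350,355,360): print(u,T[275,u].round(1))
E
```

```text
(array([436.39, -51.78,  24.79]), 85.83)
9.3833 [437.69503432 -52.27294223  25.94103998] [ 0.001 -0.01   0.004  0.    -0.004  0.001] 0.7480169300874416 [-0.  -0.2  1.1]
[438.93618774 -52.54273224] 41.80122756958008 42.16510009765625 [-0.17279304  1.23799378  8.94387826]
150 [  6.4 -43.4   1.1]
160 [ 10.5 -37.   -5. ]
165 [ 10.9 -34.8  -5.6]
170 [ 11.  -32.7  -5.7]
175 [  9.4 -31.3  -3.2]
335 [11.  34.  -5.8]
340 [10.3 36.4 -4.8]
345 [11.  38.1 -5.8]
350 [ 7.2 42.2 -0. ]
355 [ 7.  44.5  0.3]
360 [-10.2  56.7  26.8]
```

View pics/w12.png

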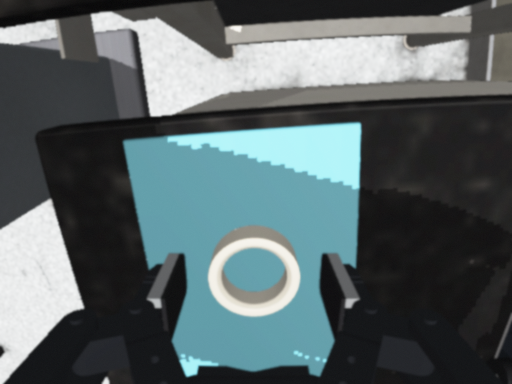

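Well centred. Close and lift, heading for a hover beside the shaft.

Emit:
arm_command(deltas=[{"xyz": [0, 0, 0], "twist": 0, "gripper": 0.4}, {"xyz": [0, 0, 0], "twist": 0, "gripper": 0.4}, {"xyz": [0, 0, 0], "twist": 0, "gripper": 0.4}, {"xyz": [0, 0, 0], "twist": 0, "gripper": 0.4}, {"xyz": [0, 0, 0], "twist": 0, "gripper": 0.4}], grip_force=25)

```text
time: 9.85
tcp_pos: [437.1, -52.1, 25.8]
tool_rot: [0.732, 0.681, 0.0, 0.001]
wrist_force: [-0.5, 0.8, 6.8]
opening: 0.476
```

```bash
python3 - <<'E'
from h import *
o,R=pose(); print(o['time'],o['tcp_pos'],o['opening'],o['wrist_force'].round(1))
c=cam('wrist','w13.png'); im=c['pixels']; hsv=cv2.cvtColor(im,cv2.COLOR_BGR2HSV)
m=(im.min(2)>150)&(hsv[...,1]<40); m[:200]=0; m[:,:180]=0;m[:,330:]=0
p,a,b=blobfit(c,m,17); print(p,a,b,R.T@(np.r_[p,17]-o['tcp_pos']))
print(go([633.1,-101.9,160],85.8))
E
```

```text
9.85 [437.14136112 -52.05875532  25.81555959] 0.47601110748325187 [-0.5  0.8  6.8]
[437.85037231 -52.43701935] 41.27487564086914 42.31950378417969 [-0.32098749  0.72073031  8.81688076]
(array([ -35.7,  199.8, -135.2]), 0.0)
```

View pics/w13.png

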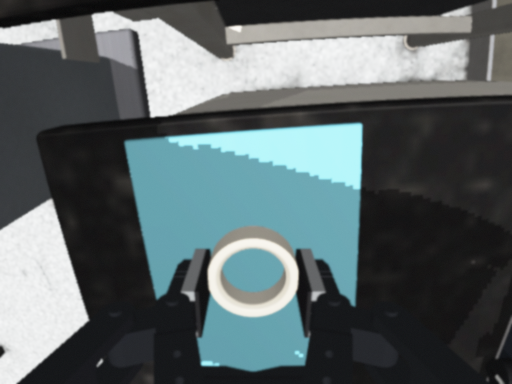

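Emit:
arm_command(deltas=[{"xyz": [0, 0, -15], "twist": 0, "gripper": 0.4}, {"xyz": [0, 0, -45], "twist": 0, "gripper": 0.4}, {"xyz": [-4, 20, -80], "twist": 0, "gripper": 0.4}, {"xyz": [-9, 50, -110], "twist": 0, "gripper": 0.4}, {"xyz": [-16, 85, -130], "twist": 0, "gripper": 0.4}, {"xyz": [-22, 120, -135], "twist": 0, "gripper": 0.4}, {"xyz": [-29, 155, -135], "twist": 0, "gripper": 0.4}, {"xyz": [-34, 185, -135], "twist": 0, "gripper": 0.4}, {"xyz": [-35.3, 200.5, -135], "twist": 0, "gripper": 0.4}, {"xyz": [-35.3, 200.5, -135], "twist": 0, "gripper": 0.4}, {"xyz": [-35.3, 200.5, -135], "twist": 0, "gripper": 0.4}, {"xyz": [-35.3, 200.5, -135], "twist": 0, "gripper": 0.4}, {"xyz": [-35.3, 200.5, -135], "twist": 0, "gripper": 0.4}])

```text
time: 10.98
tcp_pos: [632.6, -101.1, 159.6]
tool_rot: [0.732, 0.681, -0.0, -0.001]
wrist_force: [-0.4, 0.4, -0.5]
opening: 0.475
```

```bash
python3 - <<'E'
from h import *
print(did([-35.3,200.5,-135],0))
o,R=pose(); print(o['time'],o['tcp_pos'],o['qd'].round(3),o['opening'],o['wrist_force'].round(1))
p,y=cmd(); print('corr',Ryaw(y).T@(np.array([633.75,-101.55,o['tcp_pos'][2]])-o['tcp_pos']))
c=cam('wrist','w14.png')
overlay(c,(634.5,-102),45.4,'ov14.png',(150,350,185,335),4)
E
```

```text
(array([ 633.79, -101.57,  159.79]), 85.83)
10.9833 [ 632.59508415 -101.12246397  159.63713846] [ 0.001 -0.004 -0.003  0.001 -0.003 -0.   ] 0.47497144903645316 [-0.4  0.4 -0.5]
corr [-0.34242335  1.18294714  0.        ]
```

View pics/ov14.png

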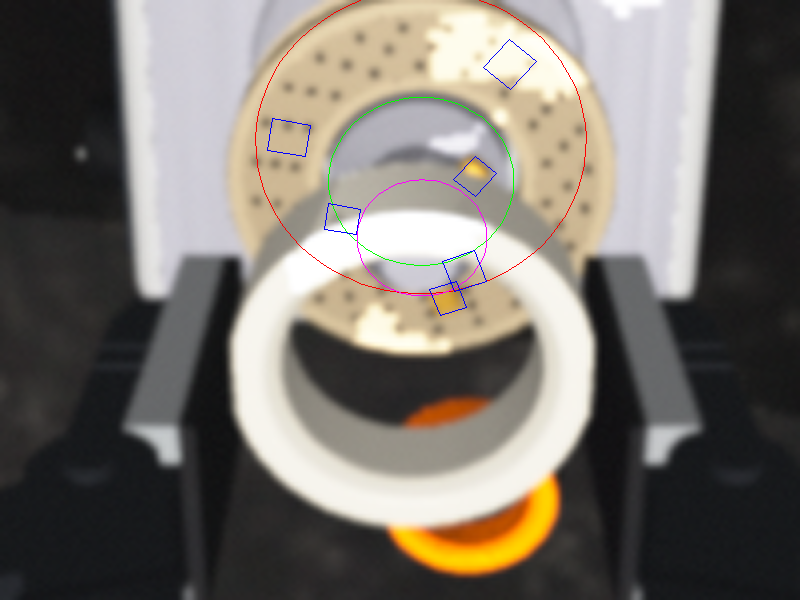

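Emit:
arm_command(deltas=[{"xyz": [-0.2, 0.8, 6], "twist": 0, "gripper": 0.4}, {"xyz": [-0.2, 0.8, 12], "twist": 0, "gripper": 0.4}, {"xyz": [-0.2, 0.8, 18], "twist": 0, "gripper": 0.4}, {"xyz": [-0.2, 0.8, 24], "twist": 0, "gripper": 0.4}, {"xyz": [-0.2, 0.8, 29], "twist": 0, "gripper": 0.4}, {"xyz": [-0.2, 0.8, 29], "twist": 0, "gripper": 0.4}, {"xyz": [-0.2, 0.8, 29], "twist": 0, "gripper": 0.4}])

```text
time: 11.62
tcp_pos: [634.2, -101.7, 130.1]
tool_rot: [0.732, 0.681, -0.0, -0.001]
wrist_force: [-0.6, 0.8, -0.3]
opening: 0.477
```

```bash
python3 - <<'E'
from h import *
print(did([-.2,.8,29],0))
o,R=pose(); print(o['time'],o['tcp_pos'],o['qd'].round(3),o['opening'],o['wrist_force'].round(1))
p,y=cmd(); print('corr',Ryaw(y).T@(np.array([633.75,-101.55,o['tcp_pos'][2]])-o['tcp_pos']))
c=cam('wrist','w15.png')
overlay(c,(634.5,-102),45.4,'ov15.png',(150,350,185,335),4)
E
```

```text
(array([ 634.58, -101.82,  130.79]), 85.83)
11.6167 [ 634.24323236 -101.72422495  130.07884727] [ 0.    -0.01  -0.011 -0.001  0.002  0.001] 0.4772913613294277 [-0.6  0.8 -0.3]
corr [ 0.13789784 -0.50459556  0.        ]
```

View pics/ov15.png

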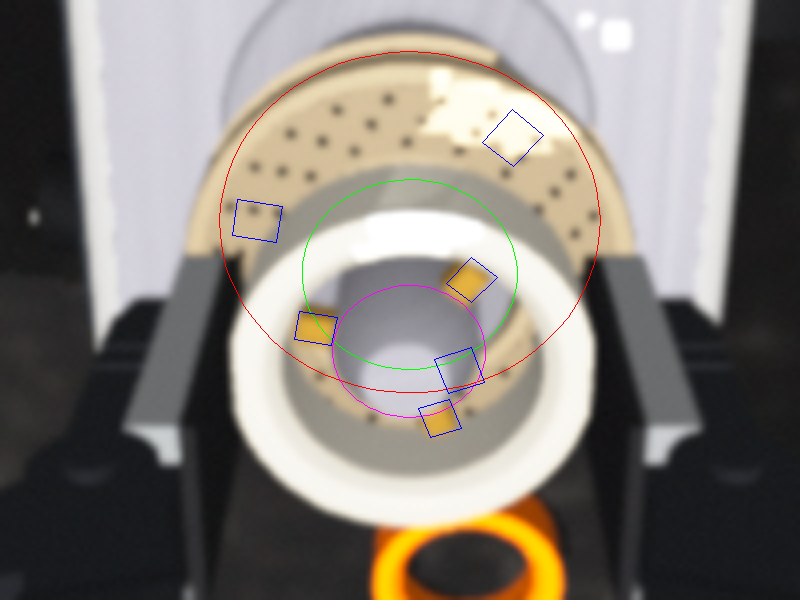

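Emit:
arm_command(deltas=[{"xyz": [0, -0.4, 3], "twist": 0, "gripper": 0.4}, {"xyz": [0, -0.4, 6], "twist": 0, "gripper": 0.4}, {"xyz": [0, -0.4, 9], "twist": 0, "gripper": 0.4}, {"xyz": [0, -0.4, 11], "twist": 0, "gripper": 0.4}, {"xyz": [0, -0.4, 11], "twist": 0, "gripper": 0.4}])

```text
time: 12.08
tcp_pos: [633.9, -101.7, 119.1]
tool_rot: [0.732, 0.681, -0.0, -0.0]
wrist_force: [-0.7, -0.3, -0.7]
opening: 0.48
```

```bash
python3 - <<'E'
from h import *
print(did([0,-.4,11],0))
o,R=pose(); print(o['time'],o['tcp_pos'],o['qd'].round(3),o['opening'],o['wrist_force'].round(1))
E
```

```text
(array([ 634.18, -101.79,  119.79]), 85.83)
12.0833 [ 633.89961462 -101.71740804  119.13883254] [ 0.    -0.006 -0.006  0.002  0.007 -0.   ] 0.4797677322541416 [-0.7 -0.3 -0.7]
```

Free so far; spacer bottom about 96.3. Lower slightly more until contact, then release.

Emit:
arm_command(deltas=[{"xyz": [0, 0, 0.6], "twist": 0, "gripper": 0.4}, {"xyz": [0, 0, 1.2], "twist": 0, "gripper": 0.4}, {"xyz": [0, 0, 1.2], "twist": 0, "gripper": 0.4}])

```text
time: 12.33
tcp_pos: [634.3, -101.8, 118.9]
tool_rot: [0.732, 0.681, 0.0, 0.0]
wrist_force: [-1.0, 0.4, 0.9]
opening: 0.477
```

Emit:
arm_command(deltas=[{"xyz": [0, 0, 0], "twist": 0, "gripper": 0.6}, {"xyz": [0, 0, 0], "twist": 0, "gripper": 0.65}, {"xyz": [0, 0, 0], "twist": 0, "gripper": 0.65}, {"xyz": [0, 0, 0], "twist": 0, "gripper": 0.65}])

```text
time: 12.67
tcp_pos: [634.2, -101.8, 118.6]
tool_rot: [0.732, 0.681, 0.0, 0.0]
wrist_force: [-1.1, -0.3, -0.8]
opening: 0.649
```

```bash
python3 - <<'E'
from h import *
print(did([0,0,1.2],0))
o,R=pose(); print(o['time'],o['tcp_pos'],o['qd'].round(3),o['opening'],o['wrist_force'].round(1))
c=cam('wrist','w16.png')
overlay(c,(634.5,-102),45.4,'ov16.png',(150,350,185,335),4)
E
```

```text
(array([ 634.18, -101.79,  118.59]), 85.83)
12.6667 [ 634.2032048  -101.80403728  118.60706366] [ 0.001 -0.     0.001 -0.     0.001  0.   ] 0.6489459683500439 [-1.1 -0.3 -0.8]
```

View pics/ov16.png

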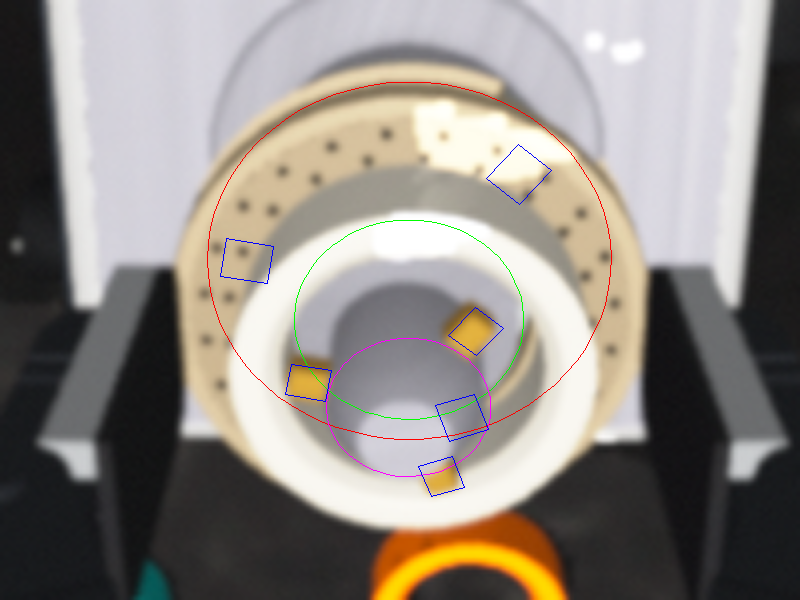

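```bash
python3 - <<'E'
from h import *
print(go([440,-272,105],60))
E
```

```text
(array([-183.9, -181.3,   13.6]), 25.8)
```

Emit:
arm_command(deltas=[{"xyz": [0, 0, -20], "twist": 0, "gripper": 0.75}, {"xyz": [0, 0, -45], "twist": 0, "gripper": 0.9}, {"xyz": [-15, -15, -55], "twist": 2, "gripper": 1}, {"xyz": [-38, -38, -60], "twist": 5, "gripper": 1}, {"xyz": [-65, -64, -60], "twist": 9, "gripper": 1}, {"xyz": [-92, -90, -60], "twist": 13, "gripper": 1}, {"xyz": [-118, -117, -50], "twist": 17, "gripper": 1}, {"xyz": [-145, -143, -30], "twist": 21, "gripper": 1}, {"xyz": [-168, -166, -10], "twist": 24, "gripper": 1}, {"xyz": [-184, -181, 10], "twist": 25.8, "gripper": 1}, {"xyz": [-184, -181, 13.6], "twist": 25.8, "gripper": 1}, {"xyz": [-184, -181, 13.6], "twist": 25.8, "gripper": 1}, {"xyz": [-184, -181, 13.6], "twist": 25.8, "gripper": 1}, {"xyz": [-184, -181, 13.6], "twist": 25.8, "gripper": 1}])

```text
time: 13.88
tcp_pos: [441.7, -272.1, 106.1]
tool_rot: [0.865, 0.501, 0.0, 0.001]
wrist_force: [-0.3, -0.2, -0.2]
opening: 0.997
```

```bash
python3 - <<'E'
from h import *
print(did([-184,-181,13.6],25.8))
o,R=pose(); print(o['time'],o['tcp_pos'],np.degrees(np.arctan2(R[1,0],R[0,0])),o['qd'].round(3),o['opening'],o['q'].round(2))
c=cam('wrist','w17.png'); im=c['pixels']; hsv=cv2.cvtColor(im,cv2.COLOR_BGR2HSV)
b=(hsv[...,0]>5)&(hsv[...,0]<32)&(hsv[...,1]>130)&(hsv[...,2]>120); b[:,:170]=0;b[:,340:]=0
n,l,s,ce=cv2.connectedComponentsWithStats(b.astype(np.uint8))
for i in range(1,n):
  if s[i,4]>8: print(ce[i].round(1),s[i,4],atz(c,[ce[i]],29)[0].round(1))
t=cam('top','t17.png'); cv2.imwrite('pics/t17z.png',cv2.resize(t['pixels'][140:205,145:220],None,fx=6,fy=6,interpolation=cv2.INTER_CUBIC))
E
```

```text
(array([ 440.28, -272.15,  104.99]), 60.03)
13.8833 [ 441.69004414 -272.08521067  106.12219715] 60.12054061678997 [ 0.009 -0.004 -0.    -0.    -0.001 -0.001] 0.9967731734338969 [-0.78  0.24  1.86  0.    1.03 -0.26]
[266.6 191.9] 54 [ 459.4 -260.6   29. ]
[222.4 198.4] 53 [ 433.  -250.4   29. ]
[250.5 229.9] 43 [ 437.5 -278.3   29. ]
```

View pics/w17.png

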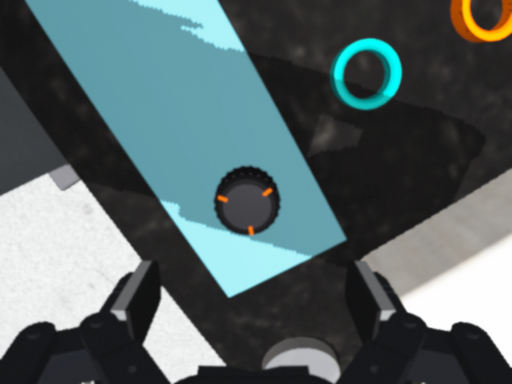

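View pics/t17z.png

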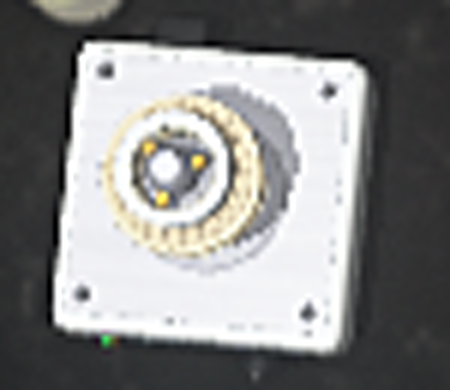

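Emit:
arm_command(deltas=[{"xyz": [8.6, -4, 30], "twist": 0, "gripper": 0.75}, {"xyz": [8.6, -4, 55], "twist": 0, "gripper": 0.75}, {"xyz": [8.6, -4, 70], "twist": 0, "gripper": 0.75}, {"xyz": [8.6, -4, 79], "twist": 0, "gripper": 0.75}, {"xyz": [8.6, -4, 79], "twist": 0, "gripper": 0.75}, {"xyz": [8.6, -4, 79], "twist": 0, "gripper": 0.75}, {"xyz": [8.6, -4, 79], "twist": 0, "gripper": 0.75}])

```text
time: 14.57
tcp_pos: [442.2, -263.4, 27.3]
tool_rot: [0.866, 0.5, 0.0, 0.001]
wrist_force: [-0.2, -0.7, -0.1]
opening: 0.745
```

```bash
cat >> h.py <<'E'
def capfit(c,R,p0,z,box=(170,340,0,384)):
    im=c['pixels']; hsv=cv2.cvtColor(im,cv2.COLOR_BGR2HSV)
    b=(hsv[...,0]>5)&(hsv[...,0]<32)&(hsv[...,1]>130)&(hsv[...,2]>100); w=np.zeros_like(b); w[box[2]:box[3],box[0]:box[1]]=1; b&=w
    n,l,s,ce=cv2.connectedComponentsWithStats(b.astype(np.uint8)); L=[]
    for i in range(1,n):
        if s[i,4]>15: L.append(atz(c,[ce[i]],z)[0]); print(ce[i].round(1),s[i,4])
    L=np.array(L); k=L.mean(0); r=L-k; print('cap',k.round(2),np.degrees(np.arctan2(r[:,1],r[:,0])).round(1),np.hypot(r[:,0],r[:,1]).round(1),'tool',(R.T@(k-p0)).round(2))
E
python3 - <<'E'
from h import *
print(did([8.6,-4,79],0))
o,R=pose(); print(o['time'],o['tcp_pos'],o['qd'].round(3),o['opening'],o['wrist_force'].round(1))
c=cam('wrist','w18.png'); capfit(c,R,o['tcp_pos'],29)
E
```

```text
(array([ 441.11, -262.7 ,   25.99]), 60.03)
14.5667 [ 442.17653418 -263.35932541   27.26682854] [-0.003 -0.009 -0.002  0.001 -0.003 -0.001] 0.7448382357629935 [-0.2 -0.7 -0.1]
[284.4 270.2] 115
[216.3 279.5] 111
[258.7 320.8] 72
cap [ 443.41 -262.82   29.  ] [   8.3  129.8 -111.1] [16.5 16.4 16.1] tool [ 1.08  0.8  -1.73]
```

View pics/w18.png

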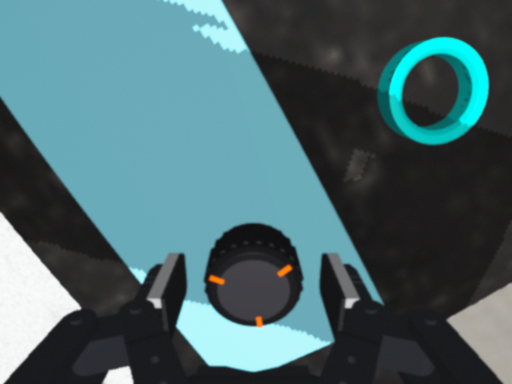

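Emit:
arm_command(deltas=[{"xyz": [1.2, 0, 0], "twist": 0, "gripper": 0.75}, {"xyz": [1.2, 0, 0], "twist": 0, "gripper": 0.4}, {"xyz": [1.2, 0, 0], "twist": 0, "gripper": 0.4}, {"xyz": [1.2, 0, 0], "twist": 0, "gripper": 0.4}, {"xyz": [1.2, 0, 0], "twist": 0, "gripper": 0.4}, {"xyz": [1.2, 0, 0], "twist": 0, "gripper": 0.4}], grip_force=50)

```text
time: 15.12
tcp_pos: [442.2, -262.0, 27.0]
tool_rot: [0.866, 0.5, 0.0, 0.001]
wrist_force: [-1.3, 1.0, 6.0]
opening: 0.498
```

```bash
python3 - <<'E'
from h import *
print(did([1.2,0,0],0))
o,R=pose(); print(o['time'],o['tcp_pos'],np.degrees(np.arctan2(R[1,0],R[0,0])),o['qd'].round(3),o['opening'],o['wrist_force'].round(1))
c=cam('wrist','w19.png'); capfit(c,R,o['tcp_pos'],29)
print(go([634.2,-101.8,175],96.5))
E
```

```text
(array([ 441.71, -261.66,   25.99]), 60.03)
15.1167 [ 442.20341816 -262.0160827    26.97997551] 60.03179968880195 [-0.001  0.001  0.    -0.001  0.     0.001] 0.49837354845731224 [-1.3  1.   6. ]
[283.7 273. ] 110
[215.7 282.2] 108
[258.2 323.5] 69
cap [ 442.62 -262.47   29.  ] [   8.4  129.6 -111. ] [16.5 16.5 16.2] tool [-0.18  0.59 -2.02]
(array([ 234.6,   86.9, -149. ]), -36.5)
```

View pics/w19.png

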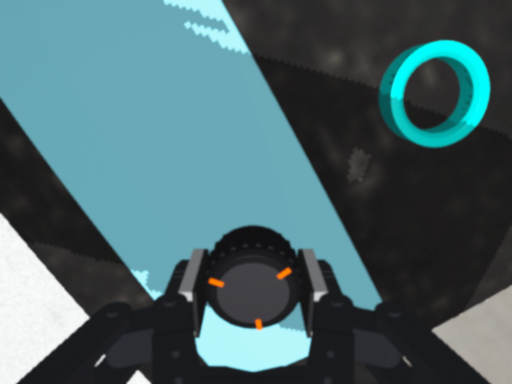

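Emit:
arm_command(deltas=[{"xyz": [0, 0, -15], "twist": 0, "gripper": 0.4}, {"xyz": [0, 0, -45], "twist": 0, "gripper": 0.4}, {"xyz": [0, 0, -80], "twist": 0, "gripper": 0.4}, {"xyz": [15, 6, -110], "twist": -4, "gripper": 0.4}, {"xyz": [45, 17, -135], "twist": -9, "gripper": 0.4}, {"xyz": [80, 30, -146], "twist": -14, "gripper": 0.4}, {"xyz": [115, 43, -146], "twist": -19, "gripper": 0.4}, {"xyz": [150, 56, -146], "twist": -24, "gripper": 0.4}, {"xyz": [185, 69, -146], "twist": -29, "gripper": 0.4}, {"xyz": [215, 80, -146], "twist": -33, "gripper": 0.4}, {"xyz": [233, 86.5, -146], "twist": -36.4, "gripper": 0.4}, {"xyz": [234.6, 87.2, -146], "twist": -36.4, "gripper": 0.4}, {"xyz": [234.6, 87.2, -146], "twist": -36.4, "gripper": 0.4}, {"xyz": [234.6, 87.2, -146], "twist": -36.4, "gripper": 0.4}, {"xyz": [234.6, 87.2, -146], "twist": -36.4, "gripper": 0.4}])

```text
time: 16.42
tcp_pos: [633.6, -102.8, 171.8]
tool_rot: [0.667, 0.745, -0.0, -0.0]
wrist_force: [0.6, -0.8, -0.8]
opening: 0.498
```

```bash
python3 - <<'E'
from h import *
print(did([234.6,87.2,-146],-36.4))
o,R=pose(); print(o['time'],o['tcp_pos'],np.degrees(np.arctan2(R[1,0],R[0,0])),o['qd'].round(3),o['opening'],o['wrist_force'].round(1),o['q'].round(2))
p,y=cmd(); print('corr',Ryaw(y).T@(np.array([634.2,-101.8,o['tcp_pos'][2]])-o['tcp_pos']))
c=cam('wrist','w20.png'); capfit(c,R,o['tcp_pos'],o['tcp_pos'][2]+2.02,(170,340,230,340))
overlay(c,(634.5,-102),45.4,'ov20.png',(150,350,185,335),4)
cam('scene','s20.png')
E
```

```text
(array([ 634.44, -101.99,  171.99]), 96.43)
16.4167 [ 633.57720517 -102.82483645  171.82569684] 96.32716225410555 [-0.008 -0.005  0.001  0.004 -0.001 -0.003] 0.4980865293032659 [ 0.6 -0.8 -0.8] [-0.35  0.4   1.5  -0.    1.24 -0.46]
corr [0.94864331 0.73364776 0.        ]
[283.7 273. ] 111
[215.7 282.1] 107
[258.5 324.4] 85
cap [ 634.37 -103.48  173.85] [ 45.2 165.4 -74.6] [16.5 16.6 16.5] tool [-0.73  0.71 -2.02]
```

View pics/ov20.png

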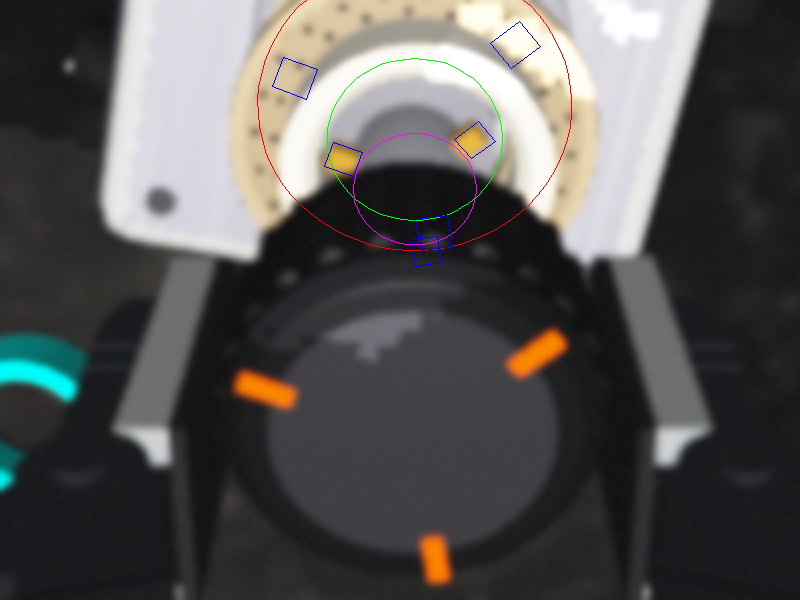

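Emit:
arm_command(deltas=[{"xyz": [0.4, 0.2, 6], "twist": 0, "gripper": 0.4}, {"xyz": [0.4, 0.2, 12], "twist": 0, "gripper": 0.4}, {"xyz": [0.4, 0.2, 18], "twist": 0, "gripper": 0.4}, {"xyz": [0.4, 0.2, 22], "twist": 0, "gripper": 0.4}, {"xyz": [0.4, 0.2, 22], "twist": 0, "gripper": 0.4}, {"xyz": [0.4, 0.2, 22], "twist": 0, "gripper": 0.4}])

```text
time: 17.02
tcp_pos: [634.2, -101.5, 149.3]
tool_rot: [0.666, 0.746, -0.0, -0.001]
wrist_force: [-1.1, -0.5, -1.5]
opening: 0.497
```

```bash
python3 - <<'E'
from h import *
print(did([.4,.2,22],0))
o,R=pose(); print(o['time'],o['tcp_pos'],np.degrees(np.arctan2(R[1,0],R[0,0])),o['qd'].round(3),o['wrist_force'].round(1))
p,y=cmd(); print('corr',Ryaw(y).T@(np.array([634.2,-101.8,o['tcp_pos'][2]])-o['tcp_pos']))
E
```

```text
(array([ 634.6 , -101.57,  149.99]), 96.43)
17.0167 [ 634.2494551  -101.45768688  149.29037218] 96.42599066811226 [ 0.001 -0.011 -0.012  0.     0.002 -0.   ] [-1.1 -0.5 -1.5]
corr [-0.33462133 -0.08747939  0.        ]
```

Emit:
arm_command(deltas=[{"xyz": [-0.3, -0.2, 4], "twist": 0, "gripper": 0.4}, {"xyz": [-0.3, -0.2, 8], "twist": 0, "gripper": 0.4}, {"xyz": [-0.3, -0.2, 11], "twist": 0, "gripper": 0.4}, {"xyz": [-0.3, -0.2, 11], "twist": 0, "gripper": 0.4}])

```text
time: 17.35
tcp_pos: [633.9, -101.7, 138.0]
tool_rot: [0.666, 0.746, -0.0, -0.001]
wrist_force: [-0.0, -0.1, -0.6]
opening: 0.501
```

Emit:
arm_command(deltas=[{"xyz": [0, 0, 1], "twist": 0, "gripper": 0.4}, {"xyz": [0, 0, 2], "twist": 0, "gripper": 0.4}, {"xyz": [0, 0, 2.5], "twist": 0, "gripper": 0.4}, {"xyz": [0, 0, 2.5], "twist": 0, "gripper": 0.4}])

```text
time: 17.68
tcp_pos: [634.4, -102.0, 136.5]
tool_rot: [0.666, 0.746, -0.0, 0.0]
wrist_force: [-1.3, -0.6, -0.9]
opening: 0.498
```

```bash
python3 - <<'E'
from h import *
did([-.3,-.2,11],0);print(did([0,0,2.5],0))
o,R=pose(); print(o['time'],o['tcp_pos'],np.degrees(np.arctan2(R[1,0],R[0,0])),o['qd'].round(3),o['wrist_force'].round(1))
E
```

```text
(array([ 634.43, -101.89,  136.49]), 96.43)
17.6833 [ 634.38426299 -101.96375464  136.47191491] 96.43111413080948 [ 0.001 -0.002 -0.001  0.002  0.001 -0.003] [-1.3 -0.6 -0.9]
```

Emit:
arm_command(deltas=[{"xyz": [0, 0, 1], "twist": 0, "gripper": 0.4}, {"xyz": [0, 0, 2], "twist": 0, "gripper": 0.4}, {"xyz": [0, 0, 3], "twist": 0, "gripper": 0.4}, {"xyz": [0, 0, 4], "twist": 0, "gripper": 0.4}, {"xyz": [0, 0, 4.5], "twist": 0, "gripper": 0.4}, {"xyz": [0, 0, 4.5], "twist": 0, "gripper": 0.4}])

```text
time: 18.18
tcp_pos: [634.5, -102.0, 132.4]
tool_rot: [0.666, 0.746, -0.0, 0.0]
wrist_force: [-3.1, -1.4, 4.3]
opening: 0.496
```

```bash
python3 - <<'E'
from h import *
print(did([0,0,4.5],0))
o,R=pose(); print(o['time'],o['tcp_pos'],np.degrees(np.arctan2(R[1,0],R[0,0])),o['qd'].round(3),o['wrist_force'].round(1),o['ft_torque'].round(2))
E
```

```text
(array([ 634.43, -101.89,  131.99]), 96.43)
18.1833 [ 634.46168442 -102.01831392  132.37015747] 96.43428035488822 [ 0.001 -0.     0.001 -0.    -0.     0.   ] [-3.1 -1.4  4.3] [-0.13  0.53  0.01]
```

Emit:
arm_command(deltas=[{"xyz": [0.1, -0.5, 1], "twist": 0, "gripper": 0.4}, {"xyz": [0.1, -0.5, 2], "twist": 0, "gripper": 0.4}, {"xyz": [0.1, -0.5, 3], "twist": 0, "gripper": 0.4}, {"xyz": [0.1, -0.5, 4], "twist": 0, "gripper": 0.4}, {"xyz": [0.1, -0.5, 4.5], "twist": 0, "gripper": 0.4}, {"xyz": [0.1, -0.5, 4.5], "twist": 0, "gripper": 0.4}])

```text
time: 18.68
tcp_pos: [634.4, -102.1, 128.7]
tool_rot: [0.666, 0.746, 0.0, 0.001]
wrist_force: [-3.5, -0.3, 8.9]
opening: 0.496
```

```bash
python3 - <<'E'
from h import *
print(did([.1,-.5,4.5],0))
o,R=pose(); print(o['time'],o['tcp_pos'],np.degrees(np.arctan2(R[1,0],R[0,0])),o['opening'],o['qd'].round(3),o['wrist_force'].round(1),o['ft_torque'].round(2))
c=cam('wrist','w21.png'); capfit(c,R,o['tcp_pos'],o['tcp_pos'][2]+2.02,(170,340,230,340))
E
```

```text
(array([ 633.92, -101.84,  127.49]), 96.43)
18.6833 [ 634.43347012 -102.05364187  128.70350524] 96.43250574930153 0.4959272527055682 [ 0.003 -0.001  0.     0.001  0.     0.   ] [-3.5 -0.3  8.9] [-0.05  0.62  0.02]
[283.7 273. ] 110
[215.7 282.1] 107
[238.9 331.4] 580
cap [ 632.44 -104.35  130.72] [ 43.  156.3 -93.2] [19.6 14.5 19.3] tool [-2.06 -2.23 -2.02]
```

View pics/w21.png

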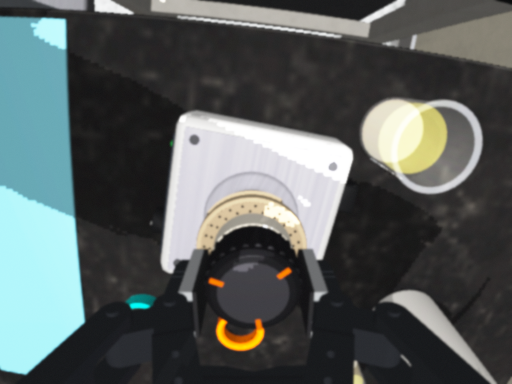

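Emit:
arm_command(deltas=[{"xyz": [0, 0, 0.7], "twist": 0, "gripper": 0.4}, {"xyz": [0, 0, 1.3], "twist": 0, "gripper": 0.4}, {"xyz": [0, 0, 1.6], "twist": 0, "gripper": 0.4}, {"xyz": [0, 0, 1.6], "twist": 0, "gripper": 0.4}])

```text
time: 19.07
tcp_pos: [634.4, -102.1, 127.5]
tool_rot: [0.666, 0.746, 0.0, 0.001]
wrist_force: [-4.0, 0.6, 11.0]
opening: 0.498
```

Emit:
arm_command(deltas=[{"xyz": [0, 0, 0], "twist": 3, "gripper": 0.4}, {"xyz": [0, 0, 0], "twist": 6, "gripper": 0.4}, {"xyz": [0, 0, 0], "twist": 9, "gripper": 0.4}, {"xyz": [0, 0, 0], "twist": 12, "gripper": 0.4}, {"xyz": [0, 0, 0], "twist": 12, "gripper": 0.4}])

```text
time: 19.48
tcp_pos: [634.6, -102.5, 127.5]
tool_rot: [0.742, 0.671, 0.0, 0.001]
wrist_force: [-4.4, -2.5, 9.5]
opening: 0.499
```

```bash
python3 - <<'E'
from h import *
did([0,0,1.6],0);print(did([0,0,0],12))
o,R=pose(); print(o['time'],o['tcp_pos'],np.degrees(np.arctan2(R[1,0],R[0,0])),o['opening'],o['qd'].round(3),o['wrist_force'].round(1),o['ft_torque'].round(2))
c=cam('wrist','w22.png'); 
cv2.imwrite('pics/w22z.png',cv2.resize(c['pixels'][180:340,150:350],None,fx=4,fy=4))
capfit(c,R,o['tcp_pos'],o['tcp_pos'][2]+2.02,(190,320,250,340))
E
```

```text
(array([ 633.92, -101.84,  125.89]), 84.43)
19.4833 [ 634.64041707 -102.52857931  127.52725296] 84.27663514936434 0.49900723182567397 [ 0.    -0.     0.001  0.001  0.001 -0.067] [-4.4 -2.5  9.5] [-0.16  0.78 -0.07]
[283.7 273. ] 110
[215.8 282.2] 109
[271.5 330.8] 635
cap [ 637.13 -104.62  129.55] [ 41.1 152.  -76.6] [15.9 18.8 19.9] tool [-1.84  2.69 -2.01]
```

View pics/w22z.png

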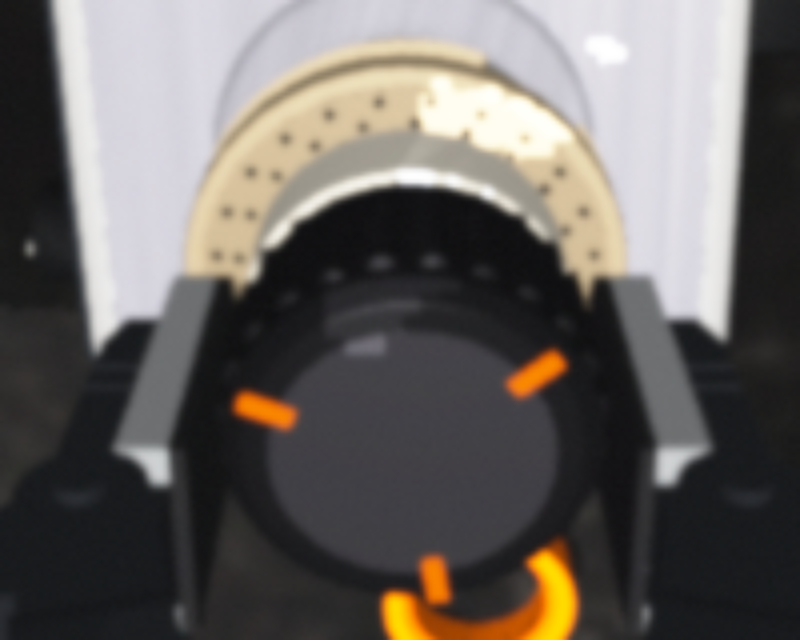

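Emit:
arm_command(deltas=[{"xyz": [0, 0, 0], "twist": 3, "gripper": 0.4}, {"xyz": [0, 0, 0], "twist": 6, "gripper": 0.4}, {"xyz": [0, 0, 0], "twist": 9, "gripper": 0.4}, {"xyz": [0, 0, 0], "twist": 12, "gripper": 0.4}, {"xyz": [0, 0, 0], "twist": 12, "gripper": 0.4}])

```text
time: 19.95
tcp_pos: [634.7, -102.5, 127.5]
tool_rot: [0.808, 0.59, 0.0, 0.001]
wrist_force: [-3.4, -1.8, 9.4]
opening: 0.499
```

```bash
python3 - <<'E'
from h import *
print(did([0,0,0],12))
o,R=pose(); print(o['time'],o['tcp_pos'],np.degrees(np.arctan2(R[1,0],R[0,0])),o['opening'],o['wrist_force'].round(1),o['ft_torque'].round(2))
c=cam('wrist','w23.png'); 
capfit(c,R,o['tcp_pos'],o['tcp_pos'][2]+2.02,(190,320,250,320))
E
```

```text
(array([ 633.92, -101.84,  125.89]), 72.43)
19.95 [ 634.69108917 -102.53804802  127.50335998] 72.27043013291704 0.4988326893556376 [-3.4 -1.8  9.4] [-0.27  0.69 -0.05]
[283.6 273.1] 111
[215.9 282.2] 109
[296.3 309.1] 82
cap [ 641.28 -102.25  129.52] [ 28.2 153.7 -56.3] [10.6 21.1 17.3] tool [ 2.28  6.19 -2.01]
```

Emit:
arm_command(deltas=[{"xyz": [0, 0, 0], "twist": 3, "gripper": 0.4}, {"xyz": [0, 0, 0], "twist": 6, "gripper": 0.4}, {"xyz": [0, 0, 0], "twist": 9, "gripper": 0.4}, {"xyz": [0, 0, 0], "twist": 12, "gripper": 0.4}, {"xyz": [0, 0, 0], "twist": 15, "gripper": 0.4}, {"xyz": [0, 0, 0], "twist": 18, "gripper": 0.4}, {"xyz": [0, 0, 0], "twist": 21, "gripper": 0.4}, {"xyz": [0, 0, 0], "twist": 24, "gripper": 0.4}, {"xyz": [0, 0, 0], "twist": 24, "gripper": 0.4}])

```text
time: 20.75
tcp_pos: [634.9, -102.6, 127.5]
tool_rot: [0.913, 0.409, 0.001, 0.001]
wrist_force: [-2.1, -2.3, 9.1]
opening: 0.498
```

```bash
python3 - <<'E'
from h import *
print(did([0,0,0],24))
o,R=pose(); print(o['time'],o['tcp_pos'],np.degrees(np.arctan2(R[1,0],R[0,0])),o['opening'],o['wrist_force'].round(1),o['ft_torque'].round(2))
c=cam('wrist','w24.png'); 
cv2.imwrite('pics/w24z.png',cv2.resize(c['pixels'][180:340,150:350],None,fx=4,fy=4))
capfit(c,R,o['tcp_pos'],o['tcp_pos'][2]+2.02,(190,320,250,320))
E
```

```text
(array([ 633.92, -101.84,  125.89]), 48.43)
20.75 [ 634.86748222 -102.57871671  127.51461196] 48.26580348922117 0.4980818064737452 [-2.1 -2.3  9.1] [-0.2   0.59 -0.08]
[283.6 273.1] 111
[216.  282.2] 108
cap [639.61 -96.17 129.53] [-32.8 147.2] [14.3 14.3] tool [ 7.94 -0.72 -2.02]
```

View pics/w24z.png

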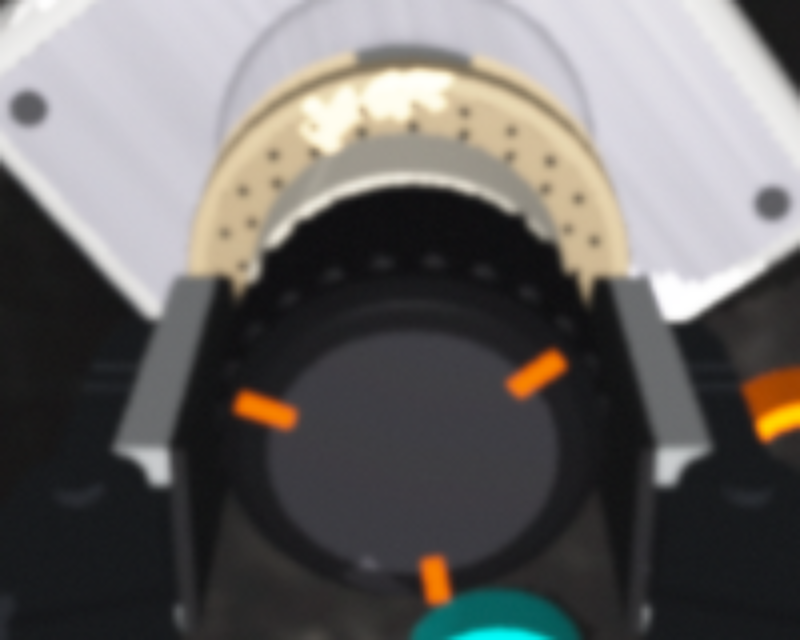

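Emit:
arm_command(deltas=[{"xyz": [0, 0, 0], "twist": 3, "gripper": 0.4}, {"xyz": [0, 0, 0], "twist": 6, "gripper": 0.4}, {"xyz": [0, 0, 0], "twist": 9, "gripper": 0.4}, {"xyz": [0, 0, 0], "twist": 11, "gripper": 0.4}, {"xyz": [0, 0, 0], "twist": 12.5, "gripper": 0.4}, {"xyz": [0, 0, 0], "twist": 12.5, "gripper": 0.4}])

```text
time: 21.3
tcp_pos: [635.0, -102.4, 127.5]
tool_rot: [0.951, 0.308, 0.001, 0.001]
wrist_force: [-2.7, -1.4, 8.8]
opening: 0.499
```

```bash
python3 - <<'E'
from h import *
print(did([0,0,0],12.5))
o,R=pose(); print(o['time'],o['tcp_pos'],np.degrees(np.arctan2(R[1,0],R[0,0])),o['opening'],o['wrist_force'].round(1),o['ft_torque'].round(2))
c=cam('wrist','w25.png'); 
capfit(c,R,o['tcp_pos'],o['tcp_pos'][2]+2.02,(190,320,250,320))
E
```

```text
(array([ 633.92, -101.84,  125.89]), 35.93)
21.3 [ 635.00507269 -102.37077483  127.53080256] 35.85385430796423 0.49943899975877126 [-2.7 -1.4  8.8] [-0.19  0.5  -0.07]
[283.7 273. ] 110
[216.  282.2] 105
cap [641.04 -96.95 129.55] [-45.2 134.8] [14.3 14.3] tool [ 8.07 -0.85 -2.01]
```

Emit:
arm_command(deltas=[{"xyz": [0.5, 0.4, 0], "twist": 1.5, "gripper": 0.4}, {"xyz": [0.5, 0.4, -1], "twist": 1.5, "gripper": 0.4}, {"xyz": [0.5, 0.4, -2], "twist": 1.5, "gripper": 0.4}, {"xyz": [0.5, 0.4, -3], "twist": 1.5, "gripper": 0.4}, {"xyz": [0.5, 0.4, -4], "twist": 1.5, "gripper": 0.4}, {"xyz": [0.5, 0.4, -4], "twist": 1.5, "gripper": 0.4}])

```text
time: 21.85
tcp_pos: [635.1, -102.4, 130.6]
tool_rot: [0.955, 0.296, 0.001, 0.001]
wrist_force: [-1.8, -2.4, 6.8]
opening: 0.498
```

```bash
python3 - <<'E'
from h import *
print(did([.5,.4,-4],1.5))
o,R=pose(); print(o['time'],o['tcp_pos'],np.degrees(np.arctan2(R[1,0],R[0,0])),o['opening'],o['wrist_force'].round(1),o['ft_torque'].round(2))
E
```

```text
(array([ 634.56, -101.87,  129.89]), 34.43)
21.85 [ 635.07499165 -102.36664791  130.59821282] 34.42418518780769 0.4982974258655428 [-1.8 -2.4  6.8] [-0.4   0.33 -0.03]
```

Emit:
arm_command(deltas=[{"xyz": [0, 0, -0.7], "twist": 0, "gripper": 0.4}, {"xyz": [0, 0, -1.4], "twist": 0, "gripper": 0.4}, {"xyz": [0, 0, -2], "twist": 0, "gripper": 0.4}, {"xyz": [0, 0, -2], "twist": 0, "gripper": 0.4}])

```text
time: 22.18
tcp_pos: [634.9, -102.2, 131.2]
tool_rot: [0.955, 0.296, 0.0, 0.0]
wrist_force: [3.0, -4.2, -2.3]
opening: 0.495
```

```bash
python3 - <<'E'
from h import *
print(did([0,0,-2],0))
o,R=pose(); print(o['time'],o['tcp_pos'],np.degrees(np.arctan2(R[1,0],R[0,0])),o['opening'],o['wrist_force'].round(1),o['ft_torque'].round(2))
E
```

```text
(array([ 634.56, -101.87,  131.89]), 34.43)
22.1833 [ 634.91172408 -102.24464965  131.1860731 ] 34.42050179154092 0.4952170455980457 [ 3.  -4.2 -2.3] [-0.67 -0.49 -0.02]
```

Emit:
arm_command(deltas=[{"xyz": [0, 0, 0.6], "twist": 0, "gripper": 0.4}, {"xyz": [0, 0, 0.6], "twist": 0, "gripper": 0.55}, {"xyz": [0, 0, 0.6], "twist": 0, "gripper": 0.65}, {"xyz": [0, 0, 0.6], "twist": 0, "gripper": 0.75}, {"xyz": [0, 0, 0.6], "twist": 0, "gripper": 0.75}, {"xyz": [0, 0, 0.6], "twist": 0, "gripper": 0.75}])

```text
time: 22.68
tcp_pos: [634.4, -101.5, 131.1]
tool_rot: [0.955, 0.296, -0.0, -0.0]
wrist_force: [0.7, 0.3, -0.2]
opening: 0.753
```

```bash
python3 - <<'E'
from h import *
print(did([0,0,.6],0))
o,R=pose(); print(o['time'],o['tcp_pos'],o['opening'],o['wrist_force'].round(1),o['ft_torque'].round(2))
c=cam('wrist','w26.png'); 
capfit(c,R,o['tcp_pos'],133,(190,320,250,320))
cv2.imwrite('pics/w26z.png',cv2.resize(c['pixels'][180:340,150:350],None,fx=4,fy=4))
E
```

```text
(array([ 634.56, -101.87,  131.29]), 34.43)
22.6833 [ 634.40541047 -101.47406249  131.14818493] 0.7528971568713816 [ 0.7  0.3 -0.2] [-0.01 -0.03 -0.03]
[286.2 273.1] 110
[218.4 282.2] 105
cap [641.09 -97.1  133.  ] [-46.6 133.4] [14.3 14.3] tool [ 7.99  0.17 -1.85]
```

View pics/w26z.png

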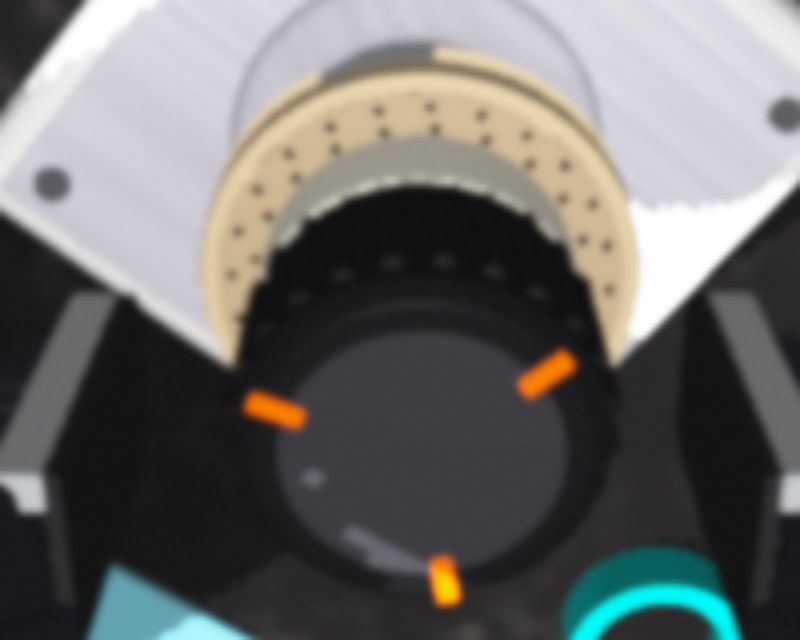

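Emit:
arm_command(deltas=[{"xyz": [0, 0, -15], "twist": 0, "gripper": 0.9}, {"xyz": [0, 0, -40], "twist": 0, "gripper": 1}, {"xyz": [-10, -10, -75], "twist": 0, "gripper": 1}, {"xyz": [-35, -20, -100], "twist": 0, "gripper": 1}, {"xyz": [-65, -30, -110], "twist": 0, "gripper": 1}, {"xyz": [-90, -30, -110], "twist": 0, "gripper": 1}, {"xyz": [-90, -30, -110], "twist": 0, "gripper": 1}, {"xyz": [-90, -30, -110], "twist": 0, "gripper": 1}, {"xyz": [-90, -30, -110], "twist": 0, "gripper": 1}])

```text
time: 23.48
tcp_pos: [543.7, -127.9, 241.4]
tool_rot: [0.955, 0.296, 0.0, -0.0]
wrist_force: [-0.9, -0.4, 0.5]
opening: 1.0
```

```bash
python3 - <<'E'
from h import *
print(did([-90,-30,-110],0))
o,R=pose(); print(o['time'],o['tcp_pos'],o['wrist_force'].round(1))
c=cam('wrist','w27.png'); capfit(c,R,o['tcp_pos'],133,(150,400,0,200))
cv2.imwrite('pics/w27z.png',cv2.resize(c['pixels'][0:200,140:400],None,fx=3,fy=3))
t=cam('top','t27.png'); s=cam('scene','s27.png')
P=cloud(c); q=P[np.hypot(P[...,0]-634.5,P[...,1]+102)<14]; print('cap top z',np.nanmedian(q[:,2]),len(q))
d=np.hypot(P[...,0]-634.5,P[...,1]+102); q=P[(d>25)&(d<28)]; print('disc top z',np.nanpercentile(q[:,2],[50,75,90]))
P=cloud(t); q=P[np.hypot(P[...,0]-632,P[...,1]+106)<12]; print('top cam cap z',np.nanmedian(q[:,2]),len(q))
uv=proj(s,[[634.5,-102,110]])[0].astype(int); u,v=uv
cv2.imwrite('pics/s27z.png',cv2.resize(s['pixels'][v-45:v+45,u-60:u+60],None,fx=6,fy=6,interpolation=cv2.INTER_CUBIC))
E
```

```text
(array([ 543.37, -128.02,  241.29]), 34.43)
23.4833 [ 543.66384895 -127.93802232  241.40883524] [-0.9 -0.4  0.5]
[319.6  58.5] 56
[275.2  65.3] 52
[302.  100.7] 48
[379.1 145.5] 791
cap [ 633.86 -121.44  133.  ] [ 38.5  94.3 146.4 -94. ] [22.2 35.2 13.  56.2] tool [ 78.02  45.58 108.47]
cap top z 132.8986050460121 1472
disc top z [92.69306521 93.13799513 93.58918883]
top cam cap z 133.9306273243135 100
```

View pics/w27z.png

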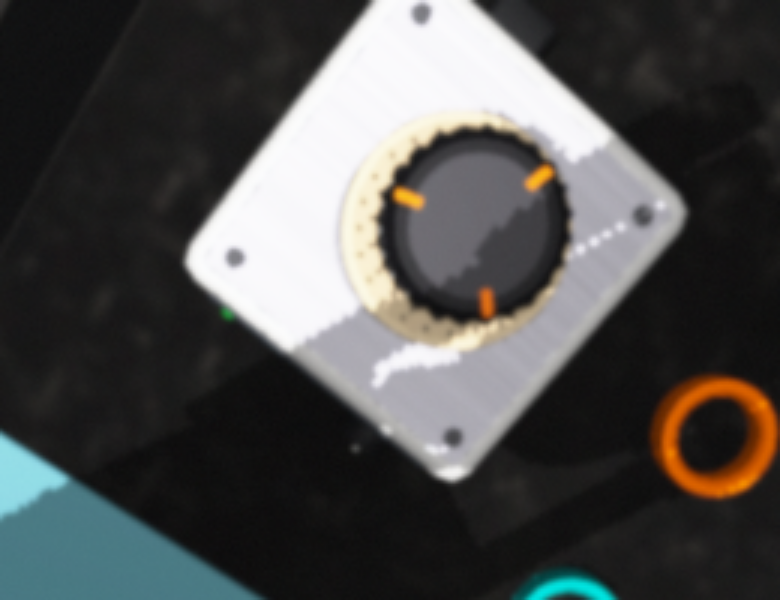

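View pics/s27z.png

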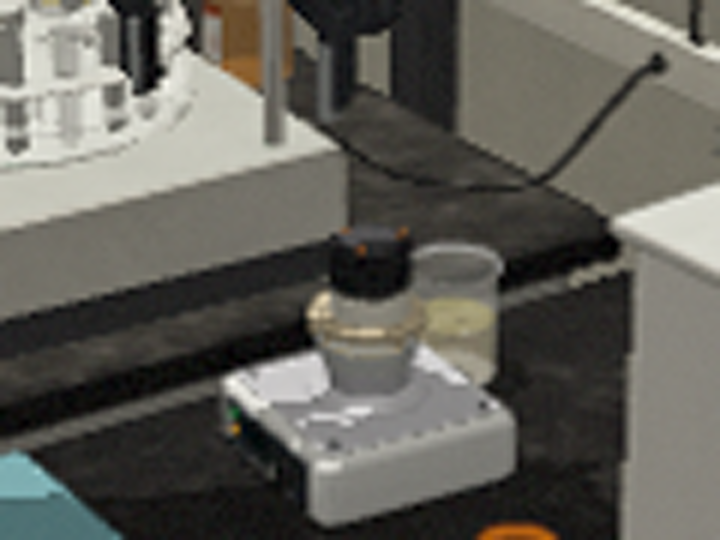

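```bash
python3 - <<'E'
from h import *
print(hand_in())
E
```

```text
the job is handed in; nothing more can be done
None
```

The rotating-disc filter is back together on its drive, and I handed the job in at about 23.6 s of the 72 s limit.

- **Disc:** I set the slot angle from the pictures, and the ceramic disc dropped over the dogs with no force reading and no search turn.
- **Spacer:** I put the white ring on the disc. The orange and turquoise look-alikes were not touched.
- **Cap:** I fitted it with its slots over the pins and pressed it down about 6 mm, at about 11 N. I turned it clockwise about 62°, short of the stop at 68°, then eased it up and let go.

**Last checks:**
- The cap resisted a slight lift before I let go.
- After I let go, the cap top measured 132.9 mm on the wrist camera and 133.9 mm on the top camera. It should be 133 mm when locked.
- The disc top measured about 93 mm, which matches the spring being held 3 mm down.
- The disc's slot showed it had not turned with the cap, as far as I checked by eye.

Two readings disagreed slightly. Camera and arm positions differed by 1–2 mm along the way, which I corrected from the wrist pictures. The final cap-angle calculation was thrown off because it picked up the orange ring, so the 62° comes from the tool's turn and the cap marks staying still between the fingers.

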